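# Find the V-grooved vice jaw insert and clamp the pipe nipple with it

### The arm

A 7-joint arm with a two-finger parallel gripper is mounted at the origin on a cart in front of the work surface, level with it; the furniture and walls round the work are solid. World frame = base frame: x ahead of the robot, y to its left, z up, the work surface at z = 0. Lengths are in mm, angles in degrees, forces in N, time in s.
With the tool pointing down it reaches from about 425 to 950 mm from the base axis. Payload 4.7 kg.
Tool frame: the origin (TCP) lies at the very end of the fingers, on their centre line; the grasp point (between the pads) lies arm.pinch_z behind it (arm.pinch_z is the distance from the TCP to the grasp point, in mm); z points along the fingers, y is the direction in which the jaws open and shut (so a half turn about z gives the same grasp; the last joint's range is limited). The gripper opens to 85 mm and grips with 20 to 120 N. Pads are 22 mm wide; open, the fingers measure 114 mm over their backs; the gripper's body (76 mm by 85 mm) begins 54 mm behind the grasp point. The pads swing forward as they close: fully open they stand 13 mm farther back than shut.
Start: joints at [70.136, 26.849, -2.785, 87.806, 1.381, 65.374, -4.715], TCP at [210.969, -641.202, 231.335] pointing down, gripper open.
Joint ranges: [-148.3, 148.3], [-19.14, 114.17], [-79.39, 73.82], [5.75, 140.21], [-59.74, 239.74], [12.07, 113.84], [-152.46, 152.46]. Speed limits (degrees/s): [147.25, 147.25, 180, 180, 180, 180, 180].

### API

Orientations are given as [roll, pitch, yaw] about the fixed x, y, z axes, in that order (R = Rz(yaw) Ry(pitch) Rx(roll)).
In Python, from rig import arm gives the robot as it stands.
- The arm moves only by the tool apply_moves, never from a script. Its argument "targets" is a list of rows, each an object with "xyz": the shift along the world's x, y, z as a fraction of full scale, a list of three; "turn": the turn, a rotation vector about the world's x, y, z as a fraction of full scale, a list of three; "fingers": the closure, from -1 (fully open) to 1 (shut). A call has 1 to 5 rows; each row shifts and turns the commanded pose from where the row before left it; what a row does not reach is not made up. Full scale, the value 1, is 150 mm for a shift and 2 rad for a turn. A row lasts 1/8 s, in which the tool goes at most 62.5 mm and 10.7 degrees, less where a joint would pass 70% of its speed; a pose out of reach is approached as far as the arm can. A call with a number of a shift or a turn outside -1 to 1 is refused whole. A call with a gripper value outside its range is refused whole. The fingers move at their own pace and stop on an object; "newtons" is the grip in N (left out, the last holds). Time passes only in rows, so rows that do not move let the fingers close. It gives the time, the measured TCP pose, the force and the opening at its end, in the units of the state.
- arm.read_state(): the state, without advancing time (a new reading comes with each control period).
- arm.read_camera(name): name is "side" or "top" or "wrist"; returns a dict with "image" (400x640x3 uint8, red, green, blue), "intrinsics" (3x3 intrinsics, pixels), "dist_coeffs" ([k1, k2, p1, p2, k3] as OpenCV has them; the pictures are not rectified), "extrinsics" (4x4, takes a point from world to camera coordinates). Camera axes: x right, y down, z forward; pixel columns grow to the right and rows downward; lengths in mm; the calibration is good to about 2 mm. A picture is of the moment at which its call begins. There is no depth.
- arm.sign_off(): hands the job in, once; it reports no verdict.
Trained networks look in a picture, given as the dict that the camera call returned (one of the last four; its "shot" number tells which), for a name from the list of things; names that differ only in an ending like _2 or _b are one class to them, and where a whole thing is asked for, a point or a joint stands for the part that bears it (a point fixed in the world has none). Each returns a list of dicts, best first, with "score" (0 to 1); they miss things now and then, are a little off and sometimes report something else, mostly with a low value. They report only what shows in the picture. A call takes as long as a camera call. They do not tell look-alikes from the thing itself.
- arm.search_frame(picture, name): "box" ([centre column, centre row, width, height] as shares, 0 to 1, of the picture: columns of its width, rows of its height, round what is visible of it).
- arm.masks_of(picture, name): "mask" (400x640 bool, what is visible of it) and "box" ([centre column, centre row, width, height] as shares, 0 to 1, of the picture: columns of its width, rows of its height, round what is visible of it).
The state is a dict: "clock": time; "qpos": joint angles; "qvel": joint speeds; "joint_efforts": joint torques, N m; "position": TCP position; "orientation": TCP orientation; "ft_force": force on the tool from outside, world axes, zero at the start; "wrist_torque": the same for the moment, N m; "finger_gap": finger opening in mm.
Only numpy, scipy, OpenCV 4.12 (cv2) and the standard library are available. Lean on these libraries where they do the work, as an engineer would, in place of code of your own. Each camera call takes 0.05 s, during which the arm holds its last target.

### The job

The pipe nipple lying in the quick-slide vice needs the V-grooved jaw insert, which is one of the three look-alike inserts leaning in the rack with their undersides hidden: turn them over until you find the one with the groove. Stand it fully down in the empty seat of the fixed jaw, same edge down as in the rack and groove facing the nipple, then push the sliding jaw up until it holds the nipple in the groove. Leave the two plain inserts in the rack and the loose things lying round about where they are.

Things in the scene. Friction and masses are not known exactly. Their poses are not given: they have to be found in the camera images.
- rack: Grey sheet-metal rack, 240 mm wide (y) with its feet. Origin on the bench under its middle; +x its rear, z up. Bays at y = -68, 0, +68 mm, 64 mm wide between cheeks 36 mm high, leaning back 30 degrees from vertical (tops towards +x). An insert stands on the bay's foot ledge and lies on a backrest only 32 mm high: its top 32 mm is free in front and behind. Drawn 70 mm up the slope it is clear.
- v_insert_center (a point): Wanted jaw insert, in any bay: aluminium, 20 mm thick (x), 56 wide (y), 64 high (z), 0.2 kg. Point: block centre. Its +x face has a full-width 90 degree V groove, 26 wide, 13 deep, 12 mm below centre; both faces are flat in their top 31 mm. In the rack it leans back 30 degrees, +x (groove) down and hidden. Grasp it across its thickness at the top edge, fingers along the lean. Lower edges bevelled.
- groove (a point): Middle of the mouth of the V groove, on the grooved face of the wanted insert, 20 mm above its lower edge; same axes as the insert (x points out of the groove).
- plain_insert_a_center (a point): A plain jaw insert, same size, material and axes as the wanted one, flat on both faces. Point: its centre.
- plain_insert_b_center (a point): The other plain jaw insert, as above. Point: its centre.
- vice: Low quick-slide vice bolted to the bench, 188 mm long (x), 84 wide. Origin on the bench; +x points from the sliding to the fixed jaw, z up. Bed top 30 mm over the bench, x = -104 to +38 mm. Fixed jaw: back wall with face at x = 62 mm, top 54 mm over the bench; beside the seat two ears, as high, reach forward to x = 50 mm. Wall and ear tops bevelled 3 mm.
- vice_seat (a point): Middle of the seat floor in the fixed jaw, 24 mm over the bench; axes as the vice. The seat is a pocket sunk 6 mm below the bed, 24 mm long in x (against the back wall), 61 mm wide in y, for the 20 by 56 mm insert. Seated, the insert stands upright, its centre 32 mm above this point, its top 34 mm above the back wall.
- vice_jaw (a joint): Travel of the sliding jaw towards the fixed jaw, in m: 0 fully open, stop at 0.056. It slides with about 5 N of friction and stays where it is left. With the nipple held in the groove it reads about 0.042.
- jaw_back (a point): Middle of the upright back of the sliding jaw (the face to push), 49 mm over the bench, axes as the vice; the jaw's block is 72 mm wide, from the bed to 64 mm over the bench and 26 mm thick. Behind it the bed is free for 58 mm at full opening.
- jaw_face (a point): Middle of the clamping face of the sliding jaw, 44 mm over the bench; axes as the vice.
- nipple_center (a point): Centre of the threaded pipe nipple, 27 mm diameter, 80 mm long (its y), 0.1 kg, lying across the vice bed between the jaws, free to roll; its top is 57 mm over the bench. Held in the groove, its centre is 6 mm out from the insert's grooved face.
- tape_measure_mark (a point): Yellow tape measure, 76x79x33 mm, bystander; point 10 mm above its underside.
- screwdriver_a_mark (a point): Screwdriver with red handle, 181 mm long, lying behind the vice, bystander; point on its axis, near mid-length.
- nut_a_mark (a point): Rusty hex nut, 34x30x14 mm, at the near side of the bench between rack and vice, bystander; point near its centre.
Mind the look-alikes: they are no part of the job. What is shaped like the part that bears v_insert_center but blue is not meant.

How it is judged:
By the outcome, as a careful person would: the job done as asked, in the order asked, and still so for the second after the job is handed in, with the robot touching nothing.
It also fails if it takes over 67 s, if anything falls off the work surface, if the arm or the gripper's body presses on something with over 40 N, if the wrist force passes 120 N, or if a joint passes its speed limit or range.

## Working session

There is one attempt and no reset: what is moved stays moved. The work goes in short steps, Python scripts to look and compute and a tool call to move; the robot and the scene stay as the last step left them, time stands still between calls to the robot, and variables do not carry over. Pictures are saved under pics/ and viewed, and the job is handed in when it is done.

Besides the shell and the picture viewer there is one more tool, called after ">>>" as name(argument=value, ...), one argument or row to a line, values as JSON. apply_moves: Moves the arm, as the interface text tells. Shift numbers are shares of 150 mm and turn numbers shares of 2 rad, none past 1 either way. Its arguments: {"type":"object","properties":{"targets":{"type":"array","items":{"type":"object","properties":{"xyz":{"type":"array","items":{"type":"number"}},"turn":{"type":"array","items":{"type":"number"}},"fingers":{"type":"number"}}}},"newtons":{"type":"number"}},"required":["targets"]}

```bash
ls; mkdir -p pics
cat > h.py <<'E'
import numpy as np, cv2
from rig import arm
from scipy.spatial.transform import Rotation as R
def snap(name,fn=None):
    p=arm.read_camera(name)
    if fn: cv2.imwrite('pics/'+fn,p['image'][:,:,::-1])
    np.savez('last_%s.npz'%name,**{k:np.array(v) for k,v in p.items() if k in('image','intrinsics','dist_coeffs','extrinsics')})
    return p
def proj(p,X):
    X=np.atleast_2d(np.array(X,float)); E=np.array(p['extrinsics'])
    r,_=cv2.Rodrigues(E[:3,:3])
    return cv2.projectPoints(X,r,E[:3,3],np.array(p['intrinsics'],float),np.array(p['dist_coeffs'],float))[0][:,0]
def ray(p,uv):
    E=np.array(p['extrinsics']);u=cv2.undistortPoints(np.array([[uv]],float),np.array(p['intrinsics'],float),np.array(p['dist_coeffs'],float))[0,0]
    d=E[:3,:3].T@np.array([u[0],u[1],1]); return -E[:3,:3].T@E[:3,3], d/np.linalg.norm(d)
def atz(p,uv,z):
    o,d=ray(p,uv); return o+d*(z-o[2])/d[2]
def load(n):
    f=np.load(n); return {k:f[k] for k in f}
E
python3 - <<'E'
from h import *
print(arm.read_state(), arm.pinch_z)
for n in ('side','top','wrist'):
    p=snap(n,n+'0.png'); print(n,np.round(p['extrinsics'],3).tolist(),np.round(p['intrinsics'],1).tolist(),p['dist_coeffs'])
    for t in ('rack','v_insert_center','vice','vice_jaw','nipple_center'):
        print(t,[(round(r['score'],2),np.round(np.array(r['box'])*[640,400,640,400]).tolist()) for r in arm.search_frame(p,t)])
E
```

```text
pics
{'clock': 0.0, 'qpos': array([70.13468093, 26.89802462, -2.78648162, 87.87415077,  1.38150004,
       65.37515132, -4.71523964]), 'qvel': array([ 0.1058438 ,  0.08111559,  0.05690461,  0.11386356,  0.03231565,
       -0.01161678, -0.00152709]), 'joint_efforts': array([ 2.26663456e-04, -5.10308003e+01, -4.68050467e-02, -2.37709558e+01,
        1.07285017e-02,  7.52643478e-03,  1.45504498e-05]), 'position': array([ 210.77650483, -640.6267914 ,  230.24993551]), 'orientation': array([-1.79886330e+02,  3.83185597e-03,  1.82137297e+01]), 'ft_force': array([0.03855157, 0.80357595, 0.76551631]), 'wrist_torque': array([-0.02864732, -0.03053345, -0.04187022]), 'finger_gap': 85.19677099339998} 18.700000000000003
side [[0.997, -0.08, 0.023, -555.069], [-0.031, -0.608, -0.793, -49.239], [0.077, 0.79, -0.609, 1026.961], [0.0, 0.0, 0.0, 1.0]] [[393.0, 0.0, 310.7], [0.0, 393.0, 198.0], [0.0, 0.0, 1.0]] [-0.04648206  0.          0.          0.          0.        ]
rack [(0.73, [293.0, 186.0, 44.0, 71.0])]
v_insert_center [(0.92, [367.0, 272.0, 44.0, 36.0]), (0.88, [293.0, 185.0, 24.0, 31.0])]
vi
[... 335 characters left out ...]
 0.          0.          0.          0.        ]
rack [(0.81, [279.0, 233.0, 94.0, 40.0])]
v_insert_center [(0.75, [277.0, 233.0, 31.0, 25.0]), (0.74, [305.0, 228.0, 27.0, 26.0]), (0.65, [390.0, 179.0, 32.0, 24.0])]
vice [(0.85, [395.0, 236.0, 75.0, 53.0])]
vice_jaw [(0.88, [405.0, 235.0, 18.0, 35.0]), (0.4, [278.0, 233.0, 96.0, 40.0])]
nipple_center [(0.55, [388.0, 233.0, 17.0, 32.0])]
wrist [[0.313, -0.95, -0.001, -674.075], [-0.906, -0.299, 0.3, -40.411], [-0.285, -0.093, -0.954, 379.744], [0.0, 0.0, 0.0, 1.0]] [[322.2, 0.0, 315.8], [0.0, 322.2, 198.8], [0.0, 0.0, 1.0]] [0.00308866 0.         0.         0.         0.        ]
rack []
v_insert_center []
vice []
vice_jaw []
nipple_center []
```

Run:
```python
import cv2
for n,(x0,y0,x1,y1) in {'side':(220,130,430,340),'top':(200,150,460,300)}.items():
    a=cv2.imread(f'pics/{n}0.png'); c=a[y0:y1,x0:x1]
    cv2.imwrite(f'pics/{n}0c.png',cv2.resize(c,None,fx=min(800/(x1-x0),600/(y1-y0)),fy=min(800/(x1-x0),600/(y1-y0)),interpolation=cv2.INTER_CUBIC))
```

```text
(no output)
```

View pics/side0.png

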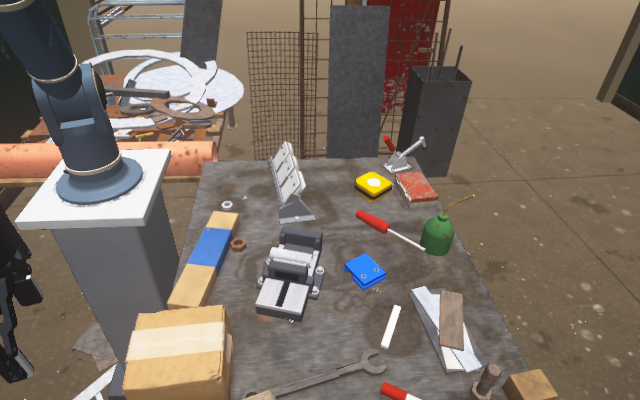

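View pics/side0c.png

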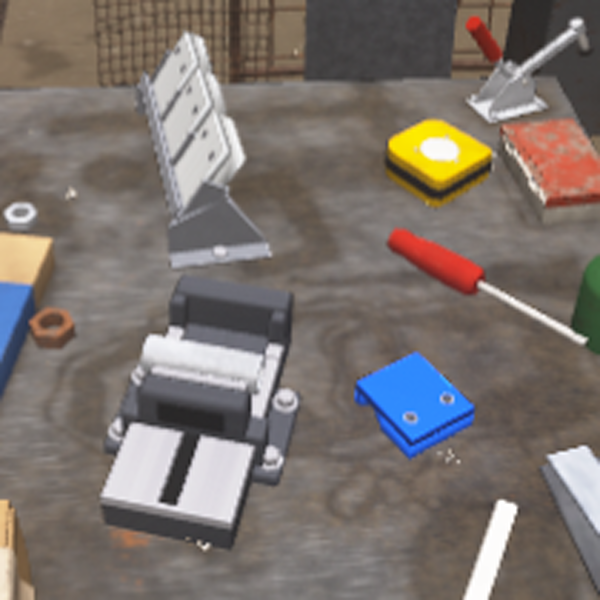

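View pics/top0c.png

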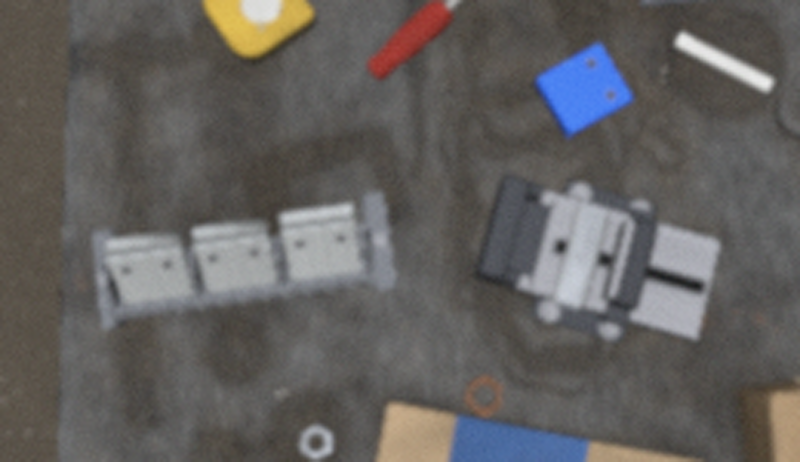

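View pics/top0.png

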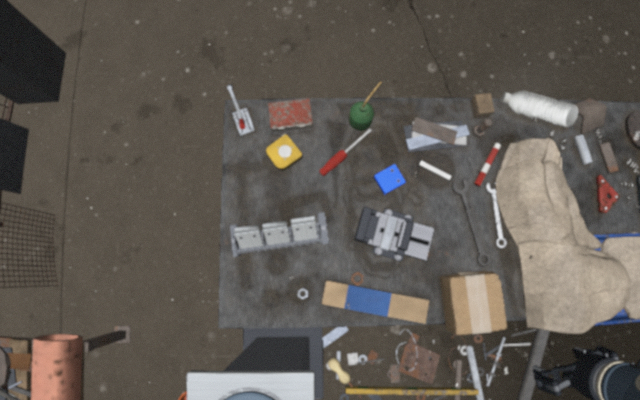

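Run:
```python
from h import *
p=load('last_top.npz'); s=load('last_side.npz')
for q in (p,s):
    E=q['extrinsics']; print('cam',-E[:3,:3].T@E[:3,3])
def c(u,v): return (200+u*260/800,150+v*260/800)
for n,uv,z in [('rack L foot front',(108,325),0),('rack L foot back',(100,232),0),('rack R foot front',(385,287),0),('R foot back',(375,195),0),
 ('vice wall back-top',(505,178),54),('vice wall near',(480,278),54),('vice end far',(720,238),30),('vice end near',(698,338),30)]:
    print(n,atz(p,c(*uv),z).round(1))
def b(u,v): return (220+u*.35,130+v*.35)
for n,uv,z in [('rack front foot',(172,265),0),('rack rear foot',(270,250),0),('vice bed end nearL',(103,497),30),('vice bed end R',(236,520),30),('wall top L',(175,283),54),('wall top R',(292,293),54),('nip L',(145,350),44),('nip R',(258,375),44)]:
    print(n,atz(s,b(*uv),z).round(1))
st=arm.read_state(); Rt=R.from_euler('xyz',st['orientation'],degrees=True).as_matrix()
w=load('last_wrist.npz');E=w['extrinsics']; cp=-E[:3,:3].T@E[:3,3]
print('wrist cam in tool',Rt.T@(cp-st['position']), (Rt.T@E[:3,:3].T).round(3))
```

```text
cam [ 404.76499672 -187.54407118 1010.1703421 ]
cam [ 472.14768921 -885.41926683  598.568776  ]
rack L foot front [441.8  38.2   0. ]
rack L foot back [520.   46.4   0. ]
rack R foot front [ 470.2 -193.7    0. ]
R foot back [ 548.1 -186.5    0. ]
vice wall back-top [ 552.6 -291.4   54. ]
vice wall near [ 472.6 -268.9   54. ]
vice end far [ 503.3 -470.7   30. ]
vice end near [ 421.9 -447.7   30. ]
rack front foot [ 470.4 -198.6    0. ]
rack rear foot [ 551.2 -184.2    0. ]
vice bed end nearL [ 423.9 -447.7   30. ]
vice bed end R [ 504.5 -469.7   30. ]
wall top L [ 472.4 -280.4   54. ]
wall top R [ 555.6 -295.7   54. ]
nip L [ 450.4 -336.7   44. ]
nip R [ 525.9 -364.4   44. ]
wrist cam in tool [  75.50630236   -0.712774   -142.60326975] [[ 0.    -0.954 -0.3  ]
 [ 1.     0.001 -0.001]
 [ 0.001 -0.3    0.954]]
```

>>> apply_moves(
  targets=[
    {"xyz": [0.23, 0.25, 0], "turn": [0, 0, -0.037], "fingers": -1},
    {"xyz": [0.23, 0.25, 0], "turn": [0, 0, -0.037], "fingers": -1},
    {"xyz": [0.23, 0.25, 0], "turn": [0, 0, -0.037], "fingers": -1},
    {"xyz": [0.23, 0.25, -0.03], "turn": [0, 0, -0.037], "fingers": -1},
    {"xyz": [0.23, 0.25, -0.03], "turn": [0, 0, -0.037], "fingers": -1},
  ],
)

```text
clock: 1.52
position: [384.5, -452.5, 222.5]
orientation: [180.0, -0.0, -3.1]
ft_force: [0.9, -0.6, -0.5]
finger_gap: 85.3
```

>>> apply_moves(
  targets=[
    {"xyz": [0.23, 0.25, -0.03], "turn": [0, 0, -0.037], "fingers": -1},
    {"xyz": [0.23, 0.25, -0.03], "turn": [0, 0, -0.037], "fingers": -1},
    {"xyz": [0.23, 0.25, -0.03], "turn": [0, 0, -0.037], "fingers": -1},
    {"xyz": [0, 0, 0], "turn": [0, 0, 0], "fingers": -1},
    {"xyz": [0, 0, 0], "turn": [0, 0, 0], "fingers": -1},
  ],
)

```text
clock: 2.15
position: [486.7, -341.6, 208.9]
orientation: [180.0, 0.0, -15.7]
ft_force: [-0.5, -0.3, -0.8]
finger_gap: 85.2
```

Run:
```python
from h import *
p=snap('wrist','w1.png');st=arm.read_state()
print(st['clock'],st['position'],st['orientation'],st['qpos'].round(1),st['ft_force'])
# residual axes overlay: predicted vice outline
```

```text
2.2 [ 486.1177228  -342.41080618  208.91625878] [ 1.79945096e+02  9.99582922e-03 -1.57980830e+01] [ 34.2  20.6  -4.  100.6   1.7  58.9 -76.3] [-0.57021093 -0.51945012  0.1725114 ]
```

View pics/w1.png

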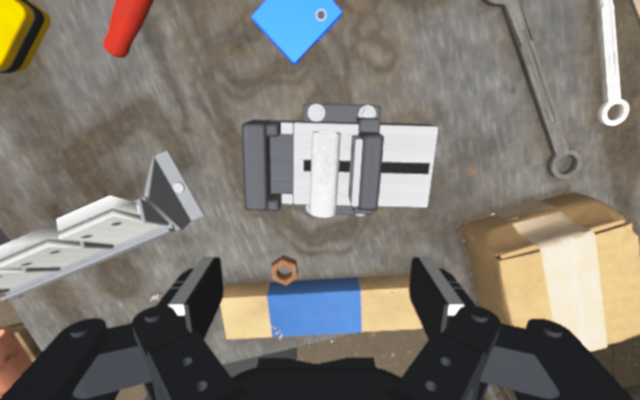

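Run:
```python
import cv2
a=cv2.imread('pics/w1.png')[90:230,230:450]
cv2.imwrite('pics/w1c.png',cv2.resize(a,None,fx=3.6,fy=3.6,interpolation=cv2.INTER_CUBIC))
```

```text
(no output)
```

View pics/w1c.png

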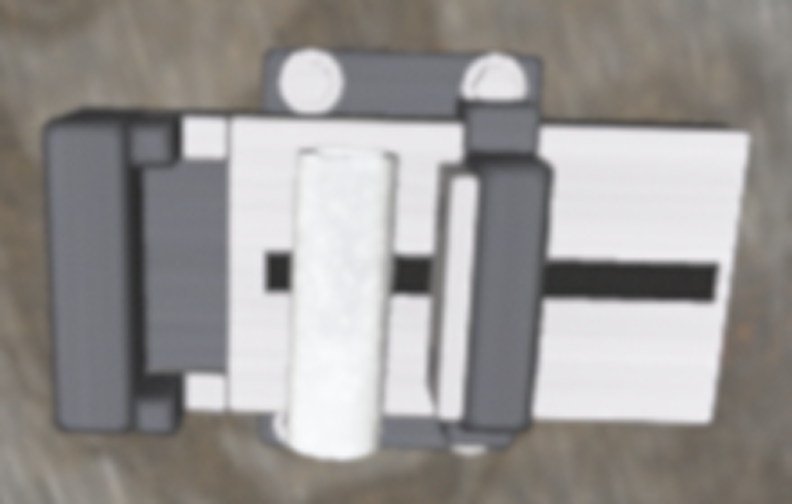

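```bash
cat > fitv.py <<'E'
from h import *
from scipy.optimize import least_squares
w=load('last_wrist.npz'); w=dict(w)
c=lambda u,v:(230+u/3.6-.36,90+v/3.6-.36)
P=[((228,160),(38,-30.5,30)),((228,374),(38,30.5,30)),((748,132),(-104,-1,30)),((712,422),(-104,1,30)),((228,117),(38,-1,30)),((228,411),(38,1,30)),((46,125),(84,-42,51)),((58,430),(84,42,51))]
uv=np.array([c(*a) for a,_ in P])
def tf(q,X):
    r=R.from_euler('z',q[2],degrees=True); return r.apply(X)+[q[0],q[1],0]
def f(q):
    X=np.array([[x,(y*q[3] if abs(y)==1 else y),z] for _,(x,y,z) in P]); return (proj(w,tf(q,X))-uv).ravel()
r=least_squares(f,[490,-370,74.3,40],loss='soft_l1')
print(r.x.round(2)); print(f(r.x).reshape(-1,2).round(1))
q=r.x
print('seat',tf(q,[[50,0,24]]).round(1))
# nipple axis z=43.5: ends & jaw
for n,uvp,z in [('nip top end',(345,165),50),('nip bottom',(335,440),50),('jaw front top',(510,165),64)]:
    X=atz(w,c(*uvp),z); d=R.from_euler('z',-q[2],degrees=True).apply(X-[q[0],q[1],0]); print(n,X.round(1),'vice',d.round(1))
for n,u,z in [('jaw clamp-face plate top L edge',(455,175),64),('jaw back top',(548,170),64),('jaw back top2',(528,430),64),('jaw top front',(478,175),64)]:
    X=atz(w,c(*u),z); print(n,R.from_euler('z',-q[2],degrees=True).apply(X-[q[0],q[1],0]).round(1))
E
python3 fitv.py
```

```text
[ 491.52 -358.54   72.97   41.71]
[[ 0.2  0.2]
 [ 0.   0.1]
 [ 1.3 -0.2]
 [ 0.3  0.1]
 [ 0.2  0.4]
 [ 0.   0.1]
 [-1.4 -1.6]
 [-0.8  0.7]]
seat [[ 506.2 -310.7   24. ]]
nip top end [ 524.4 -361.5   50. ] vice [  6.8 -32.3  50. ]
nip bottom [ 452.8 -339.2   50. ] vice [ 7.1 42.7 50. ]
jaw front top [ 515.1 -400.4   64. ] vice [-33.1 -34.8  64. ]
jaw clamp-face plate top L edge [-19.8 -32.1  64. ]
jaw back top [-42.5 -33.8  64. ]
jaw back top2 [-43.   33.6  64. ]
jaw top front [-25.4 -32.2  64. ]
```

```bash
cat >> h.py <<'E'
def Rlean(psi,lean=30):
    Z=R.from_euler('z',psi,degrees=True).as_matrix(); l=np.radians(lean); s,c=np.sin(l),np.cos(l)
    return Z@np.array([[0,c,-s],[1,0,0],[0,-s,-c]])
def plan(pos,Rm,n):
    st=arm.read_state(); R0=R.from_euler('xyz',st['orientation'],degrees=True)
    rv=(R.from_matrix(Rm)*R0.inv()).as_rotvec(); d=np.array(pos)-st['position']
    print('from',st['position'].round(1),'shift',d.round(1),'deg',np.degrees(np.linalg.norm(rv)).round(1))
    print('per row x',n,(d/150/n).round(4),(rv/2/n).round(4))
E
python3 - <<'E'
from h import *
plan([570,-74,230],Rlean(6.7),12)
t=load('last_top.npz'); c=lambda u,v:(200+u*260/800,150+v*260/800)
for n,uv,z in [('R top back',(280,222),60),('R top back',(352,206),60),('M',(193,228),60),('M',(268,223),60)]: print(n,atz(t,c(*uv),z).round(1))
E
```

```text
from [ 486.1 -342.4  208.9] shift [ 83.9 268.4  21.1] deg 115.1
per row x 12 [0.0466 0.1491 0.0117] [0.0196 0.0167 0.0797]
R top back [ 519.1 -110.9   60. ]
R top back [ 531.  -168.1   60. ]
M [515.3 -41.7  60. ]
M [ 518.5 -101.3   60. ]
```

>>> apply_moves(
  targets=[
    {"xyz": [0.046, 0.15, 0.02], "turn": [0.02, 0.017, 0.08]},
    {"xyz": [0.046, 0.15, 0.02], "turn": [0.02, 0.017, 0.08]},
    {"xyz": [0.046, 0.15, 0.02], "turn": [0.02, 0.017, 0.08]},
    {"xyz": [0.046, 0.15, 0.02], "turn": [0.02, 0.017, 0.08]},
    {"xyz": [0.046, 0.15, 0.02], "turn": [0.02, 0.017, 0.08]},
  ],
)

```text
validation failed for argument at $.ta...
```

>>> apply_moves(
  targets=[
    {"xyz": [0.046, 0.15, 0.01], "turn": [0.02, 0.017, 0.08]},
    {"xyz": [0.046, 0.15, 0.01], "turn": [0.02, 0.017, 0.08]},
    {"xyz": [0.046, 0.15, 0.01], "turn": [0.02, 0.017, 0.08]},
    {"xyz": [0.046, 0.15, 0.01], "turn": [0.02, 0.017, 0.08]},
    {"xyz": [0.046, 0.15, 0], "turn": [0.02, 0.017, 0.08]},
  ],
)

```text
validation failed for argument at $.ta...
```

>>> apply_moves(
  targets=[
    {"xyz": [0.046, 0.15, 0], "turn": [0.02, 0.017, 0.08]},
    {"xyz": [0.046, 0.15, 0], "turn": [0.02, 0.017, 0.08]},
    {"xyz": [0, 0, 0], "turn": [0, 0, 0]},
    {"xyz": [0, 0, 0], "turn": [0, 0, 0]},
  ],
)

```text
validation failed for argument at $.ta...
```

Run:
```python
from h import *
p=snap('wrist','w2.png');st=arm.read_state()
print(st['clock'],st['position'],st['orientation'],st['qpos'].round(1),st['ft_force'])
plan([570,-74,230],Rlean(6.7),1)
```

```text
2.25 [ 485.89110307 -342.76090003  208.96713351] [ 1.79946718e+02  3.49790785e-03 -1.58515843e+01] [ 34.2  20.6  -4.  100.6   1.7  58.9 -76.3] [0.28503286 0.70211378 0.0447206 ]
from [ 485.9 -342.8  209. ] shift [ 84.1 268.8  21. ] deg 115.1
per row x 1 [0.5607 1.7917 0.1402] [0.235  0.2001 0.9563]
```

View pics/w2.png

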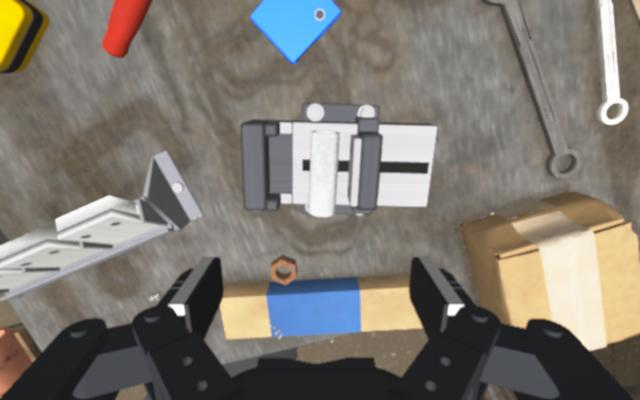

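Fingers are required in each row.

>>> apply_moves(
  targets=[
    {"xyz": [0.046, 0.15, 0.02], "turn": [0.02, 0.017, 0.08], "fingers": -1},
    {"xyz": [0.046, 0.15, 0.02], "turn": [0.02, 0.017, 0.08], "fingers": -1},
    {"xyz": [0.046, 0.15, 0.02], "turn": [0.02, 0.017, 0.08], "fingers": -1},
    {"xyz": [0.046, 0.15, 0.02], "turn": [0.02, 0.017, 0.08], "fingers": -1},
    {"xyz": [0.046, 0.15, 0.02], "turn": [0.02, 0.017, 0.08], "fingers": -1},
  ],
)

```text
clock: 2.88
position: [520.9, -230.1, 224.1]
orientation: [-167.6, 7.9, 31.3]
ft_force: [0.3, 0.5, 0.2]
finger_gap: 85.5
```

>>> apply_moves(
  targets=[
    {"xyz": [0.046, 0.15, 0.01], "turn": [0.02, 0.017, 0.08], "fingers": -1},
    {"xyz": [0.046, 0.15, 0.01], "turn": [0.02, 0.017, 0.08], "fingers": -1},
    {"xyz": [0.046, 0.15, 0.01], "turn": [0.02, 0.017, 0.08], "fingers": -1},
    {"xyz": [0.046, 0.15, 0.01], "turn": [0.02, 0.017, 0.08], "fingers": -1},
    {"xyz": [0.046, 0.15, 0], "turn": [0.02, 0.017, 0.08], "fingers": -1},
  ],
)

```text
clock: 3.5
position: [556.0, -117.7, 229.9]
orientation: [-153.4, 4.2, 78.9]
ft_force: [0.2, 0.6, -0.0]
finger_gap: 85.5
```

>>> apply_moves(
  targets=[
    {"xyz": [0.046, 0.15, 0], "turn": [0.02, 0.017, 0.08], "fingers": -1},
    {"xyz": [0.046, 0.15, 0], "turn": [0.02, 0.017, 0.08], "fingers": -1},
    {"xyz": [0, 0, 0], "turn": [0, 0, 0], "fingers": -1},
    {"xyz": [0, 0, 0], "turn": [0, 0, 0], "fingers": -1},
  ],
)

```text
clock: 4.0
position: [569.6, -73.4, 229.7]
orientation: [-149.4, -0.1, 97.1]
ft_force: [-0.2, -0.9, -0.1]
finger_gap: 85.1
```

Run:
```python
from h import *
p=snap('wrist','w2.png');st=arm.read_state()
print(st['clock'],st['position'],st['orientation'],st['qpos'].round(1),st['ft_force'])
plan([570,-74,230],Rlean(6.7),1)
```

```text
4.05 [569.52054698 -73.66787818 229.85703782] [-1.49371946e+02 -1.25790413e-01  9.70869928e+01] [ 19.7  36.9 -30.2  81.3  16.   97.4  -5.5] [ 0.13680242 -0.10040028  0.28603453]
from [569.5 -73.7 229.9] shift [ 0.5 -0.3  0.1] deg 0.7
per row x 1 [ 0.0032 -0.0022  0.001 ] [-0.0004 -0.0056 -0.0034]
```

View pics/w2.png

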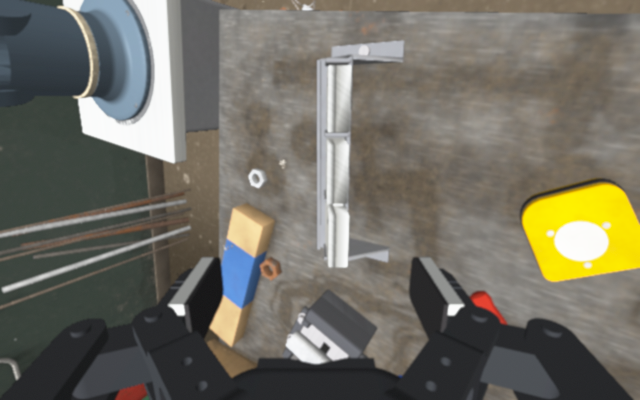

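Run:
```python
import cv2,numpy as np
a=cv2.imread('pics/w2.png')[35:275,305:415]
a=cv2.rotate(a,cv2.ROTATE_90_CLOCKWISE)
cv2.imwrite('pics/w2c.png',cv2.resize(a,None,fx=3.3,fy=3.3,interpolation=cv2.INTER_CUBIC))
```

```text
(no output)
```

View pics/w2c.png

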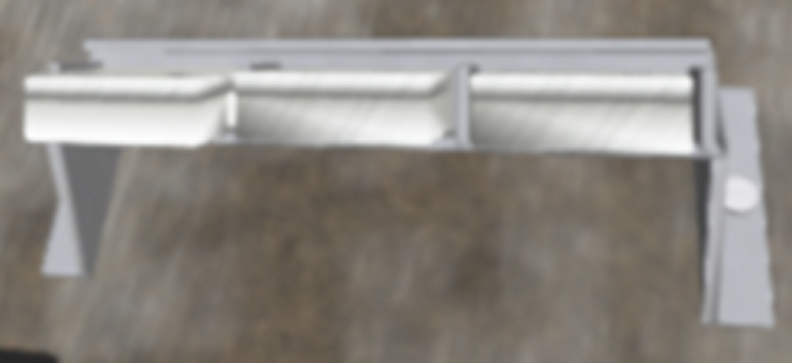

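Run:
```python
import cv2,numpy as np
a=cv2.imread('pics/top0.png')[205:262,222:335]
cv2.imwrite('pics/t0z.png',cv2.resize(a,None,fx=7,fy=7,interpolation=cv2.INTER_CUBIC))
a=cv2.imread('pics/side0.png')[135:230,255:330]
cv2.imwrite('pics/s0z.png',cv2.resize(a,None,fx=6,fy=6,interpolation=cv2.INTER_CUBIC))
a=cv2.imread('pics/w1.png')[145:305,0:215]
cv2.imwrite('pics/w1z.png',cv2.resize(a,None,fx=3.6,fy=3.6,interpolation=cv2.INTER_CUBIC))
```

```text
(no output)
```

View pics/t0z.png

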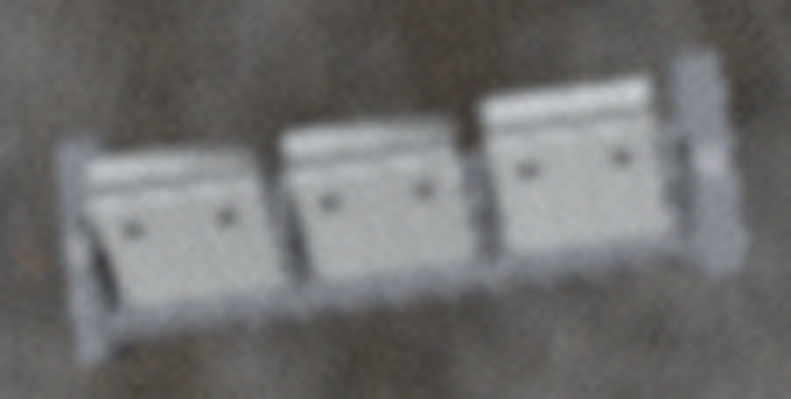

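View pics/s0z.png

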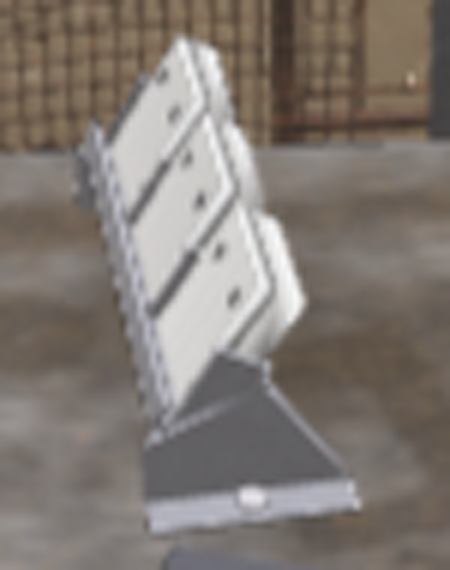

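View pics/w1z.png

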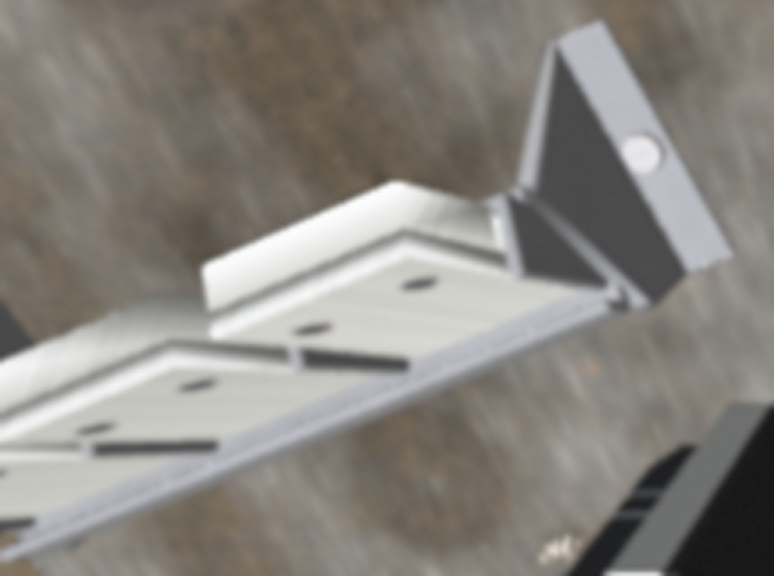

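```bash
cat > fitr.py <<'E'
from h import *
from scipy.optimize import least_squares
t=load('last_top.npz'); w2=load('last_wrist.npz'); s=load('last_side.npz')
# w1 extrinsics: from pose then; rebuild using tool-cam transform
st=arm.read_state()
def Tm(pos,ori):
    T=np.eye(4);T[:3,:3]=R.from_euler('xyz',ori,degrees=True).as_matrix();T[:3,3]=pos;return T
C=np.array(w2['extrinsics'])@Tm(st['position'],st['orientation'])
w1=dict(w2); w1['extrinsics']=C@np.linalg.inv(Tm([485.9,-342.6,208.95],[179.946,0.005,-15.83]))
f1=lambda u,v:(u/3.6-.36,145+v/3.6-.36)
ft=lambda u,v:(222+u/7-.43,205+v/7-.43)
f2=lambda x,y:(305+y/3.3-.35,35+239-x/3.3+.35)
fs=lambda u,v:(255+u/6-.4,135+v/6-.4)
def tri(obs):
    f=lambda X:np.concatenate([(proj(c,X)[0]-uv) for c,uv in obs])
    r=least_squares(f,[520,-100,60]); return r.x,r.fun
for n,o in {'-68 back R':[(w1,f1(398,182)),(t,ft(648,78)),(w2,f2(25,141)),(s,fs(303,300))],
 '-68 back L':[(w1,f1(203,267)),(t,ft(480,100)),(w2,f2(205,145)),(s,fs(275,215))],
 '-68 front R':[(w1,f1(405,237)),(t,ft(655,115)),(w2,f2(25,92)),(s,fs(270,290))],
 '-68 front L':[(w1,f1(213,335)),(t,ft(490,135)),(s,fs(240,208))],
 '0 front R':[(w1,f1(172,345)),(t,ft(458,150)),(s,fs(235,190))],
 '0 front L':[(t,ft(290,163)),(s,fs(207,112))],
 '0 back L':[(t,ft(284,133)),(w2,f2(448,148)),(s,fs(240,128))],
 '68 front R':[(t,ft(262,180)),(s,fs(203,105))],
 '68 front L':[(t,ft(90,203)),(s,fs(180,40))],
 'rack foot front R':[(t,ft(730,270)),(s,fs(150,530)),(w1,f1(728,255))],
 'rack foot back R':[(t,ft(705,52)),(s,fs(360,505)),(w1,f1(600,22))],
 'rack L foot back':[(t,ft(72,138)),(w2,f2(772,322))],
 'rack L foot front':[(t,ft(92,360))]*1}.items():
    if len(o)<2: print(n,atz(t,o[0][1],0).round(1)); continue
    X,e=tri(o); print(n,X.round(1),e.round(1))
E
python3 fitr.py
```

```text
-68 back R [ 530.5 -167.8   81.3] [-0.2  0.8 -0.1  0.3  0.5  0.4  0.7  1. ]
-68 back L [ 522.8 -109.7   79.9] [-0.3  1.5 -0.3  0.8  1.4  0.8  0.3  1.5]
-68 front R [ 518.  -169.2   89.3] [ 0.2  1.2 -0.5 -0.2  0.9  0.4  0.7  0.3]
-68 front L [ 509.2 -115.    91.5] [-0.1 -0.1  0.1  0.9  0.6 -0.1]
0 front R [ 508.6 -102.9   90.4] [ 0.2  0.6 -0.4 -0.9  0.9  0.5]
0 front L [500.  -47.9  95. ] [ 0.   1.   1.  -0.1]
0 back L [511.6 -39.1  81. ] [-1.9  1.1  0.3  0.7  0.1  0.1]
68 front R [496.6 -38.   92.2] [ 0.   0.2  0.2 -0. ]
68 front L [489.3  20.4  90.4] [ 0.   0.4  0.4 -0.1]
rack foot front R [ 469.9 -197.9   -3.7] [ 0.9  0.3  0.4  0.8 -0.7  0.3]
rack foot back R [ 551.4 -189.8   -1.7] [ 0.8  0.2  0.2  0.8 -0.6  0.2]
rack L foot back [520.4  52.1   8.7] [-2.3  0.6  0.2  0.8]
rack L foot front [440.8  39.2   0. ]
```

```bash
cat >> h.py <<'E'
PSI=7.5; RO=np.array([495.6,-74.5,0])
def rk(x,y,z): return RO+R.from_euler('z',PSI,degrees=True).apply([x,y,z])
def bay(y,up=0,xt=16,zt=85.4,depth=27):
    k=up-depth; return rk(xt+.5*k,y,zt+.866*k)
E
python3 - <<'E'
from h import *
print(bay(-68,80),bay(-68)); plan(bay(-68,80),Rlean(PSI),3); print((bay(-68)-bay(-68,80))/150)
E
```

```text
[ 546.61218768 -136.3708874   131.298     ] [ 506.95439322 -141.59193509   62.018     ]
from [569.5 -73.7 229.9] shift [-22.9 -62.7 -98.6] deg 0.8
per row x 3 [-0.0509 -0.1393 -0.219 ] [-0.0001 -0.0019  0.0012]
[-0.2643853  -0.03480698 -0.46186667]
```

>>> apply_moves(
  targets=[
    {"xyz": [-0.051, -0.14, -0.219], "turn": [0, -0.002, 0.001], "fingers": -0.1},
    {"xyz": [-0.051, -0.14, -0.219], "turn": [0, -0.002, 0.001], "fingers": -0.1},
    {"xyz": [-0.051, -0.138, -0.219], "turn": [0, -0.002, 0.001], "fingers": -0.1},
    {"xyz": [0, 0, 0], "turn": [0, 0, 0], "fingers": -0.1},
    {"xyz": [0, 0, 0], "turn": [0, 0, 0], "fingers": -0.1},
  ],
)

```text
clock: 4.68
position: [547.6, -133.7, 132.6]
orientation: [-150.2, -0.2, 97.6]
ft_force: [0.1, 0.3, 1.7]
finger_gap: 47.2
```

Run:
```python
from h import *
p=snap('wrist','w3.png');st=arm.read_state()
print(st['clock'],st['position'],st['orientation'],st['finger_gap'])
plan(bay(-68),Rlean(PSI),4)
```

```text
4.725 [ 548.03267585 -133.10225023  132.92700091] [-150.24540656   -0.1619213    97.68231692] 46.83101597320624
from [ 548.  -133.1  132.9] shift [-41.1  -8.5 -70.9] deg 0.3
per row x 4 [-0.0685 -0.0141 -0.1182] [-0.0004  0.0005 -0.0004]
```

View pics/w3.png

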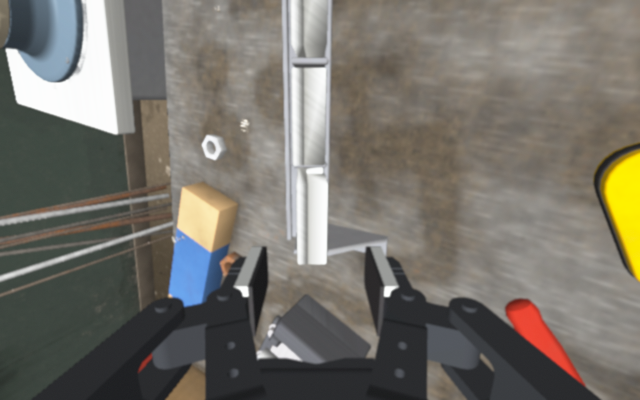

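```bash
sed -i 's/xt=16,zt=85.4/xt=14.3,zt=86/' h.py
python3 - <<'E'
from h import *
plan(bay(-68),Rlean(PSI),4)
p=load('last_wrist.npz')
for y in (-96,-68,-40): print(proj(p,[rk(14.3-8.66,y,86+5),rk(14.3+8.66,y,86-5)]).round(0).tolist())
E
```

```text
from [ 548.  -133.1  132.9] shift [-42.8  -8.7 -70.3] deg 0.3
per row x 4 [-0.0713 -0.0145 -0.1172] [-0.0004  0.0005 -0.0004]
[[299.0, 263.0], [328.0, 263.0]]
[[298.0, 225.0], [329.0, 225.0]]
[[298.0, 183.0], [330.0, 184.0]]
```

>>> apply_moves(
  targets=[
    {"xyz": [-0.0725, -0.0147, -0.1165], "turn": [0, 0, 0], "fingers": -0.1},
    {"xyz": [-0.0725, -0.0147, -0.1165], "turn": [0, 0, 0], "fingers": -0.1},
    {"xyz": [-0.0725, -0.0147, -0.1165], "turn": [0, 0, 0], "fingers": -0.1},
    {"xyz": [-0.0725, -0.0147, -0.1165], "turn": [0, 0, 0], "fingers": -0.1},
    {"xyz": [0, 0, 0], "turn": [0, 0, 0], "fingers": -0.1},
  ],
  newtons=50,
)

```text
clock: 5.35
position: [503.2, -142.1, 61.9]
orientation: [-150.0, -0.2, 97.7]
ft_force: [1.6, 1.3, 0.6]
finger_gap: 47.2
```

>>> apply_moves(
  targets=[
    {"xyz": [0, 0, 0], "turn": [0, 0, 0], "fingers": 0.3},
    {"xyz": [0, 0, 0], "turn": [0, 0, 0], "fingers": 0.7},
    {"xyz": [0, 0, 0], "turn": [0, 0, 0], "fingers": 0.9},
    {"xyz": [0, 0, 0], "turn": [0, 0, 0], "fingers": 1},
  ],
  newtons=50,
)

```text
clock: 5.85
position: [504.2, -142.3, 63.1]
orientation: [-150.1, -0.1, 97.7]
ft_force: [-0.2, 0.4, 6.7]
finger_gap: 19.2
```

Run:
```python
from h import *
p=snap('wrist','w4.png');st=arm.read_state()
print(st['clock'],st['position'],st['orientation'],st['finger_gap'],st['ft_force'])
plan(bay(-68),Rlean(PSI),1)
```

```text
5.9 [ 504.20211577 -142.27084778   63.09220926] [-1.50121896e+02 -1.33021337e-01  9.76770159e+01] 19.403214695950172 [-0.2544669  -0.05938925  5.15066417]
from [ 504.2 -142.3   63.1] shift [ 1.1  0.5 -0.5] deg 0.3
per row x 1 [ 0.0071  0.003  -0.0032] [-0.0013  0.0009 -0.0015]
```

View pics/w4.png

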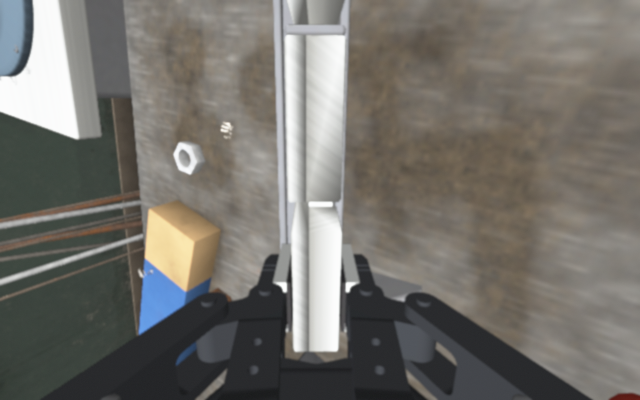

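>>> apply_moves(
  targets=[
    {"xyz": [0.083, 0.011, 0.144], "turn": [0, 0, 0], "fingers": 1},
    {"xyz": [0.083, 0.011, 0.144], "turn": [0, 0, 0], "fingers": 1},
    {"xyz": [0.083, 0.011, 0.144], "turn": [0, 0, 0], "fingers": 1},
    {"xyz": [0.083, 0.011, 0.144], "turn": [0, 0, 0], "fingers": 1},
    {"xyz": [0.083, 0.011, 0.144], "turn": [0, 0, -0.03], "fingers": 1},
  ],
)

```text
clock: 6.52
position: [566.5, -133.3, 170.1]
orientation: [-150.2, -0.2, 94.2]
ft_force: [1.0, 0.4, -2.3]
finger_gap: 19.3
```

Run:
```python
from h import *
p=snap('side','s5.png');st=arm.read_state()
print(st['clock'],st['position'],st['orientation'],st['finger_gap'],st['ft_force'])
a=p['image'][80:230,230:380,::-1]
cv2.imwrite('pics/s5c.png',cv2.resize(a,None,fx=4,fy=4,interpolation=cv2.INTER_CUBIC))
```

```text
6.575 [ 569.31824624 -134.30534713  172.67676316] [-1.50518090e+02 -1.03501593e-01  9.40480444e+01] 19.228138609262224 [ 3.27236125 -0.93387106  0.03557359]
```

View pics/s5c.png

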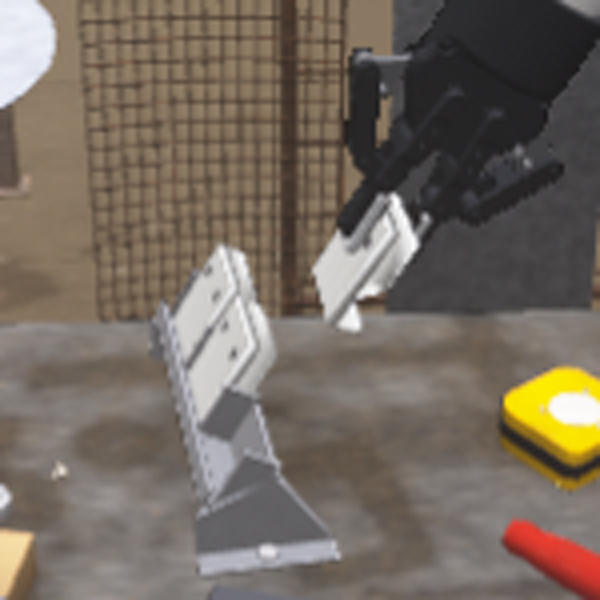

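Run:
```python
from h import *
p=snap('wrist','w5.png');st=arm.read_state()
T=R.from_euler('xyz',st['orientation'],degrees=True).as_matrix()
for uv in [(318,207),(318,351),(292,351),(339,351)]:
    o,d=ray(p,uv); o=T.T@(o-st['position']); d=T.T@d
    for z in (-25,-27,-29): print(uv,z,(o+d*(z-o[2])/d[2]).round(1))
plan([506.2,-310.7,210],R.from_euler('xyz',[180,0,-17],degrees=True).as_matrix(),12)
```

```text
(318, 207) -25 [ 36.7  -0.1 -25. ]
(318, 207) -27 [ 37.4  -0.1 -27. ]
(318, 207) -29 [ 38.1  -0.1 -29. ]
(318, 351) -25 [-32.1  -0.  -25. ]
(318, 351) -27 [-30.3  -0.1 -27. ]
(318, 351) -29 [-28.4  -0.1 -29. ]
(292, 351) -25 [-32.1 -11.8 -25. ]
(292, 351) -27 [-30.3 -11.6 -27. ]
(292, 351) -29 [-28.4 -11.5 -29. ]
(339, 351) -25 [-32.2   9.5 -25. ]
(339, 351) -27 [-30.3   9.3 -27. ]
(339, 351) -29 [-28.5   9.1 -29. ]
from [ 568.3 -134.6  171.3] shift [ -62.1 -176.1   38.7] deg 113.8
per row x 12 [-0.0345 -0.0978  0.0215] [-0.0197 -0.0157 -0.0788]
```

View pics/w5.png

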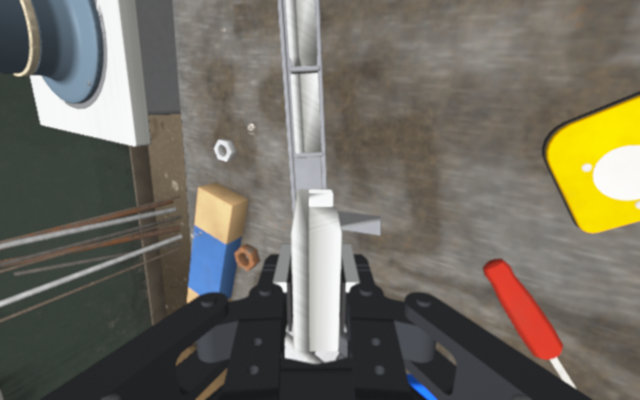

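Run:
```python
import cv2
a=cv2.imread('pics/w5.png')[175:375,260:375]
cv2.imwrite('pics/w5c.png',cv2.resize(a,None,fx=3,fy=3,interpolation=cv2.INTER_CUBIC))
```

```text
(no output)
```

View pics/w5c.png

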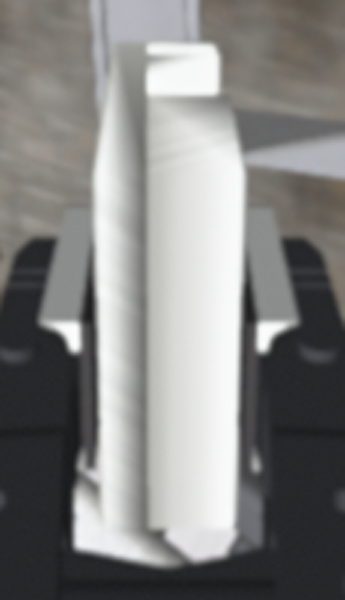

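>>> apply_moves(
  targets=[
    {"xyz": [0, -0.05, 0.08], "turn": [-0.02, -0.016, -0.079], "fingers": 1},
    {"xyz": [-0.03, -0.1, 0.05], "turn": [-0.02, -0.016, -0.079], "fingers": 1},
    {"xyz": [-0.035, -0.1, 0.05], "turn": [-0.02, -0.016, -0.079], "fingers": 1},
    {"xyz": [-0.035, -0.1, 0.04], "turn": [-0.02, -0.016, -0.079], "fingers": 1},
    {"xyz": [-0.035, -0.1, 0], "turn": [-0.02, -0.016, -0.079], "fingers": 1},
  ],
)

```text
clock: 7.25
position: [544.6, -202.5, 201.7]
orientation: [-162.2, 7.6, 47.7]
ft_force: [0.7, 0.6, -3.3]
finger_gap: 19.1
```

>>> apply_moves(
  targets=[
    {"xyz": [-0.035, -0.1, 0], "turn": [-0.02, -0.016, -0.079], "fingers": 1},
    {"xyz": [-0.035, -0.1, 0], "turn": [-0.02, -0.016, -0.079], "fingers": 1},
    {"xyz": [-0.035, -0.1, 0], "turn": [-0.02, -0.016, -0.079], "fingers": 1},
    {"xyz": [-0.035, -0.1, 0], "turn": [-0.02, -0.016, -0.079], "fingers": 1},
    {"xyz": [-0.035, -0.1, 0], "turn": [-0.02, -0.016, -0.079], "fingers": 1},
  ],
)

```text
clock: 7.88
position: [517.6, -277.2, 201.1]
orientation: [-176.1, 4.1, 0.8]
ft_force: [-0.2, 0.1, -3.6]
finger_gap: 19.3
```

>>> apply_moves(
  targets=[
    {"xyz": [-0.035, -0.1, 0], "turn": [-0.02, -0.016, -0.079], "fingers": 1},
    {"xyz": [-0.035, -0.1, 0], "turn": [-0.02, -0.016, -0.079], "fingers": 1},
    {"xyz": [0, 0, 0], "turn": [0, 0, 0], "fingers": 1},
    {"xyz": [0, 0, 0], "turn": [0, 0, 0], "fingers": 1},
  ],
)

```text
clock: 8.38
position: [508.7, -305.8, 201.8]
orientation: [180.0, -0.2, -17.0]
ft_force: [0.2, -0.3, -3.0]
finger_gap: 19.4
```

Run:
```python
from h import *
w=snap('wrist','w6.png')
p=snap('side','s6.png');st=arm.read_state()
print(st['clock'],st['position'],st['orientation'],st['finger_gap'],st['qpos'].round(1))
plan([506.2,-310.7,200],R.from_euler('xyz',[180,0,-17],degrees=True).as_matrix(),1)
c=proj(p,[st['position']-[0,0,20]])[0].astype(int); print(c)
a=p['image'][c[1]-65:c[1]+65,c[0]-80:c[0]+80,::-1]
cv2.imwrite('pics/s6c.png',cv2.resize(a,None,fx=4.5,fy=4.5,interpolation=cv2.INTER_CUBIC))
```

```text
8.475 [ 509.07380473 -306.05119209  201.97422809] [179.97256715  -0.19007398 -17.04803546] 19.29598349724621 [ 30.5  20.9  -4.6 101.2   1.9  57.8 -81.9]
from [ 509.1 -306.1  202. ] shift [-2.9 -4.6 -2. ] deg 0.2
per row x 1 [-0.0192 -0.031  -0.0132] [0.0007 0.0015 0.0004]
[300 185]
```

View pics/s6c.png

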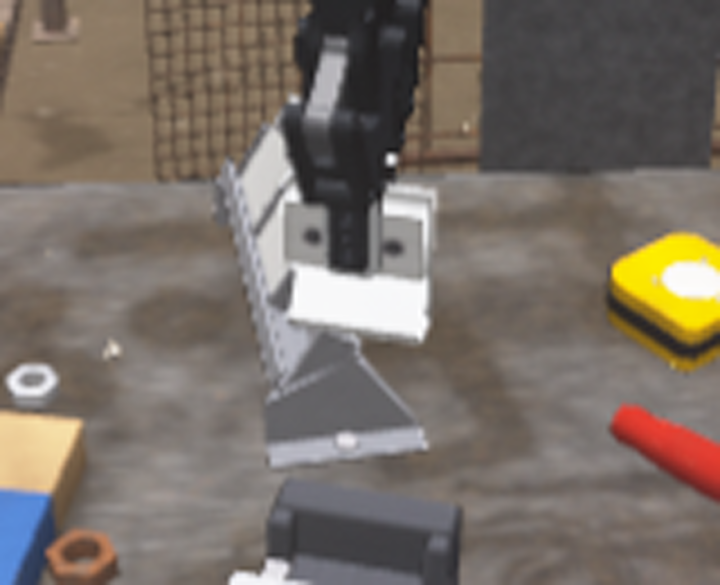

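View pics/w6.png

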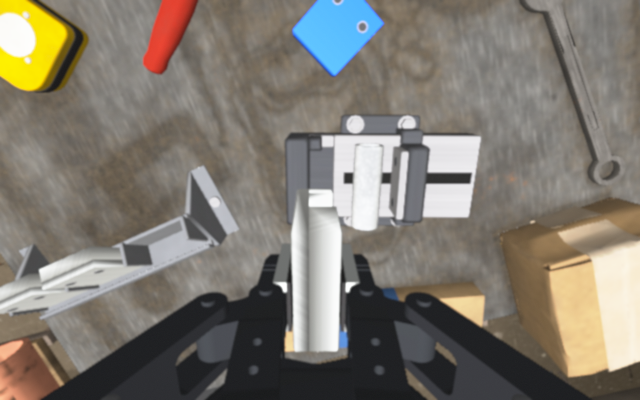

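Run:
```python
from h import *
p=load('last_wrist.npz');st=arm.read_state()
T=R.from_euler('xyz',st['orientation'],degrees=True).as_matrix()
for z in (-24,-26,-28,-30):
    out=[]
    for uv,zz in [((318,233),z),((318,351),z),((318,189.5),z+64)]:
        o,d=ray(p,uv); o=T.T@(o-st['position']); d=T.T@d
        out.append((o+d*(zz-o[2])/d[2]).round(1)[0])
    print(z,out)
c=cv2.resize(p['image'][125:230,270:430,::-1],None,fx=5,fy=5,interpolation=cv2.INTER_CUBIC); cv2.imwrite('pics/w6c.png',c)
```

```text
-24 [np.float64(23.3), np.float64(-34.6), np.float64(23.1)]
-26 [np.float64(24.2), np.float64(-32.8), np.float64(23.7)]
-28 [np.float64(25.0), np.float64(-30.9), np.float64(24.3)]
-30 [np.float64(25.9), np.float64(-29.1), np.float64(24.8)]
```

View pics/w6c.png

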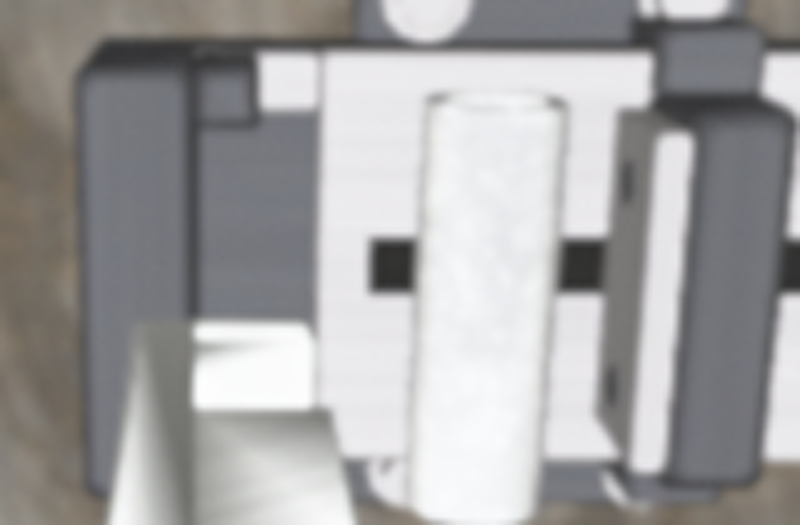

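Run:
```python
from h import *
from scipy.optimize import least_squares
p=load('last_wrist.npz'); a=p['image'][120:235,400:500,::-1]
cv2.imwrite('pics/w6d.png',cv2.resize(a,None,fx=5,fy=5,interpolation=cv2.INTER_CUBIC))
```

```text
(no output)
```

View pics/w6d.png

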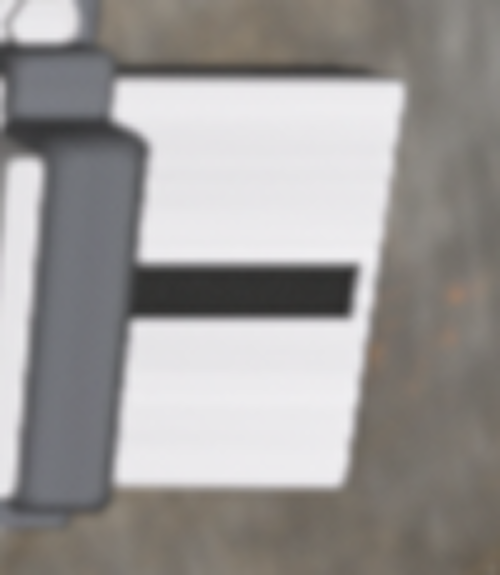

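Run:
```python
from h import *
from scipy.optimize import least_squares
p=load('last_wrist.npz'); st=arm.read_state()
c=lambda u,v:(270+u/5-.4,125+v/5-.4); d=lambda u,v:(400+u/5-.4,120+v/5-.4)
P=[(c(320,110),(38,-30.5,30)),(c(322,49),(38,-41.7,30)),(d(404,80),(-104,-41.7,30)),(d(346,488),(-104,41.7,30)),(c(257,125),(50,-30.5,54)),(c(78,72),(84,-42,51))]
uv=np.array([x for x,_ in P]);X=np.array([y for _,y in P],float)
tf=lambda q,X:R.from_euler('z',q[2],degrees=True).apply(X)+[q[0],q[1],0]
f=lambda q:(proj(p,tf(q,X))-uv).ravel()
r=least_squares(f,[491,-358,73],loss='soft_l1',f_scale=.5);print(r.x.round(2),f(r.x).reshape(-1,2).round(1).tolist())
print('seat',tf(r.x,[[50,0,24]])); print(st['position'],st['orientation'])
# predict insert bottom edge relative
```

```text
[ 491.96 -358.31   72.71] [[-0.0, -0.0], [-0.2, 0.5], [0.9, 0.1], [-0.2, -0.3], [0.7, 0.7], [-1.2, -2.2]]
seat [[ 506.82484666 -310.57231936   24.        ]]
[ 509.07380473 -306.05119209  201.97422809] [179.97256715  -0.19007398 -17.04803546]
```

>>> apply_moves(
  targets=[
    {"xyz": [0.002, -0.018, -0.15], "turn": [0, 0.0005, 0], "fingers": 1},
    {"xyz": [0, -0.018, -0.2], "turn": [0, 0.001, 0], "fingers": 1},
    {"xyz": [0, 0, -0.2], "turn": [0, 0, 0], "fingers": 1},
    {"xyz": [0, 0, -0.1], "turn": [0, 0, 0], "fingers": 1},
    {"xyz": [0, 0, 0], "turn": [0, 0, 0], "fingers": 1},
  ],
)

```text
clock: 9.1
position: [508.6, -311.8, 103.9]
orientation: [179.9, 0.1, -17.2]
ft_force: [0.3, 0.5, -2.2]
finger_gap: 19.4
```

>>> apply_moves(
  targets=[
    {"xyz": [0, 0, 0], "turn": [0, 0, 0], "fingers": 1},
    {"xyz": [0, 0, 0], "turn": [0, 0, 0], "fingers": 1},
  ],
)

```text
clock: 9.35
position: [509.7, -312.7, 106.2]
orientation: [179.8, -0.2, -17.2]
ft_force: [-0.7, 0.7, -2.1]
finger_gap: 19.1
```

Run:
```python
from h import *
w=snap('wrist','w7.png');p=snap('side','s7.png')
st=arm.read_state();print(st['clock'],st['position'],st['orientation'],st['ft_force'])
c=cv2.resize(w['image'][100:370,220:460,::-1],None,fx=2.2,fy=2.2,interpolation=cv2.INTER_CUBIC); cv2.imwrite('pics/w7c.png',c)
c=cv2.resize(p['image'][190:310,230:350,::-1],None,fx=5,fy=5,interpolation=cv2.INTER_CUBIC); cv2.imwrite('pics/s7c.png',c)
```

```text
9.45 [ 509.37301293 -312.66319161  105.84667945] [ 1.79848843e+02 -1.70139797e-01 -1.72118342e+01] [ 0.37044375  0.35129843 -3.94715841]
```

View pics/w7c.png

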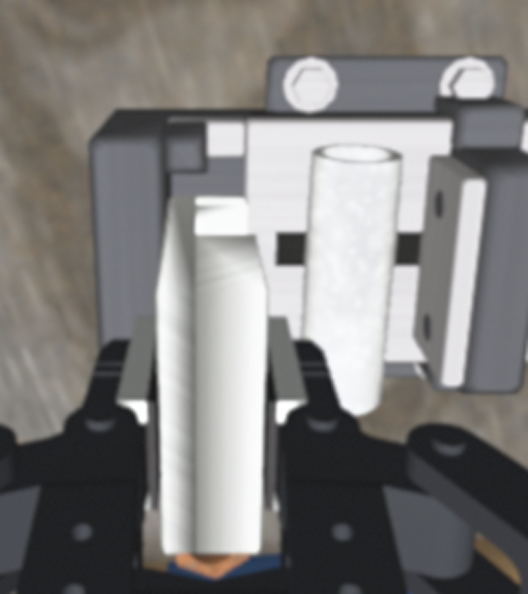

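View pics/s7c.png

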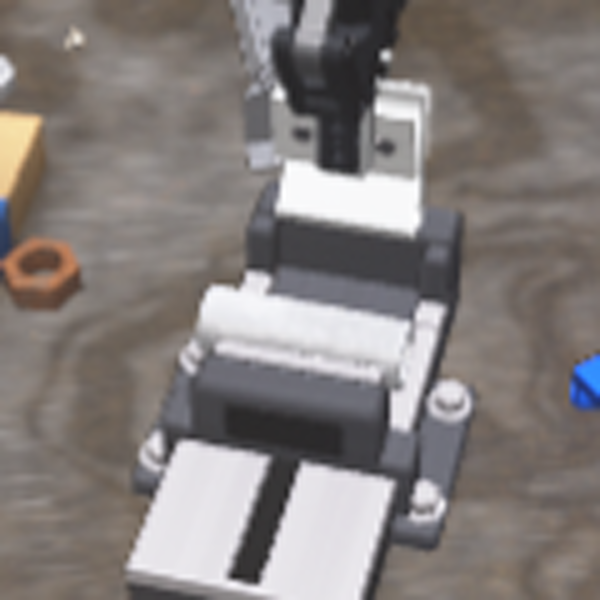

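>>> apply_moves(
  targets=[
    {"xyz": [0.0015, 0.006, -0.05], "turn": [0, 0.0015, 0], "fingers": 1},
    {"xyz": [0, 0, -0.05], "turn": [0, 0, 0], "fingers": 1},
    {"xyz": [0, 0, -0.05], "turn": [0, 0, 0], "fingers": 1},
    {"xyz": [0, 0, -0.03], "turn": [0, 0, 0], "fingers": 1},
    {"xyz": [0, 0, 0], "turn": [0, 0, 0], "fingers": 1},
  ],
)

```text
clock: 10.07
position: [508.8, -311.3, 77.3]
orientation: [179.8, 0.2, -17.2]
ft_force: [-0.2, -0.2, -1.7]
finger_gap: 19.3
```

>>> apply_moves(
  targets=[
    {"xyz": [0, 0, -0.03], "turn": [0, 0, 0], "fingers": 1},
    {"xyz": [0, 0, -0.02], "turn": [0, 0, 0], "fingers": 1},
  ],
)

```text
clock: 10.32
position: [509.1, -311.5, 70.3]
orientation: [179.8, 0.1, -17.2]
ft_force: [-0.1, -0.5, -1.9]
finger_gap: 19.6
```

>>> apply_moves(
  targets=[
    {"xyz": [0, 0, -0.02], "turn": [0, 0, 0], "fingers": 1},
    {"xyz": [0, 0, -0.02], "turn": [0, 0, 0], "fingers": 1},
    {"xyz": [0, 0, 0], "turn": [0, 0, 0], "fingers": 1},
  ],
)

```text
clock: 10.7
position: [508.9, -311.4, 64.1]
orientation: [179.8, 0.1, -17.2]
ft_force: [0.8, 0.1, -2.3]
finger_gap: 19.2
```

>>> apply_moves(
  targets=[
    {"xyz": [0, 0, -0.015], "turn": [0, 0, 0], "fingers": 1},
    {"xyz": [0, 0, 0], "turn": [0, 0, 0], "fingers": 1},
  ],
)

```text
clock: 10.95
position: [509.0, -311.4, 62.0]
orientation: [179.8, 0.1, -17.2]
ft_force: [-0.3, 0.3, -2.9]
finger_gap: 19.2
```

>>> apply_moves(
  targets=[
    {"xyz": [0, 0, -0.012], "turn": [0, 0, 0], "fingers": 1},
    {"xyz": [0, 0, 0], "turn": [0, 0, 0], "fingers": 1},
  ],
)

```text
clock: 11.2
position: [509.0, -311.5, 60.2]
orientation: [179.8, 0.1, -17.2]
ft_force: [-0.4, 0.5, -3.4]
finger_gap: 19.4
```

>>> apply_moves(
  targets=[
    {"xyz": [0, 0, -0.012], "turn": [0, 0, 0], "fingers": 1},
    {"xyz": [0, 0, 0], "turn": [0, 0, 0], "fingers": 1},
  ],
)

```text
clock: 11.45
position: [509.3, -311.5, 59.4]
orientation: [179.8, 0.1, -17.2]
ft_force: [-2.1, 1.5, 4.7]
finger_gap: 19.5
```

Run:
```python
from h import *
w=snap('wrist','w8.png');p=snap('side','s8.png')
st=arm.read_state();print(st['clock'],st['position'],st['orientation'],st['ft_force'])
c=cv2.resize(w['image'][100:370,220:460,::-1],None,fx=2.2,fy=2.2,interpolation=cv2.INTER_CUBIC); cv2.imwrite('pics/w8c.png',c)
c=cv2.resize(p['image'][190:310,230:350,::-1],None,fx=5,fy=5,interpolation=cv2.INTER_CUBIC); cv2.imwrite('pics/s8c.png',c)
```

```text
11.55 [ 509.34475319 -311.56117894   59.40880382] [ 1.79811907e+02  5.87835110e-02 -1.72163629e+01] [-1.48557549  0.67063238  5.30728379]
```

View pics/w8c.png

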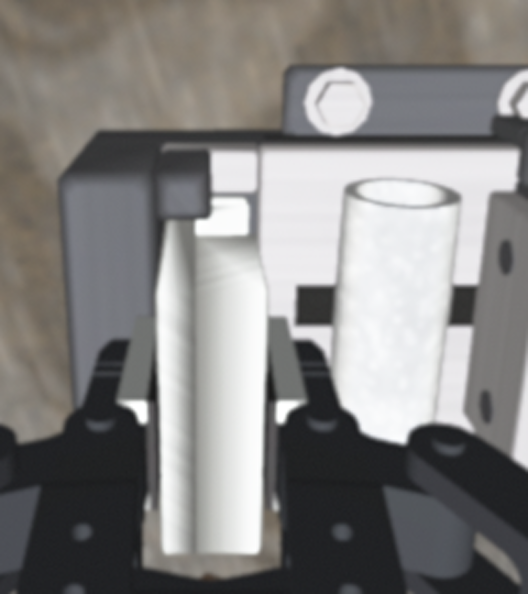

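View pics/s8c.png

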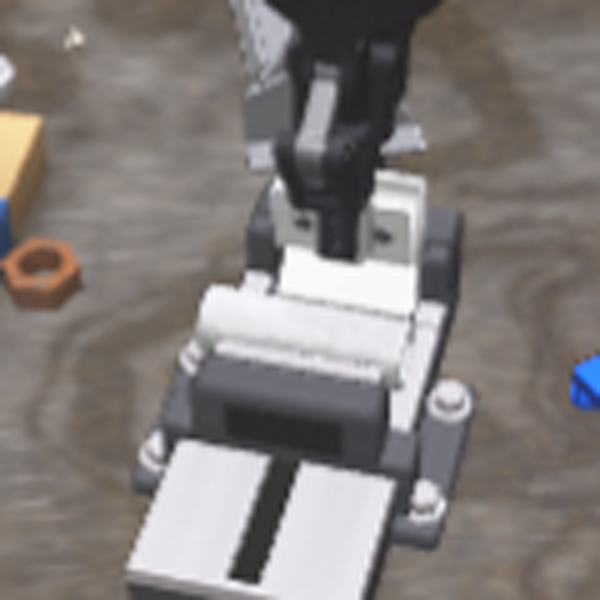

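>>> apply_moves(
  targets=[
    {"xyz": [0, 0, -0.012], "turn": [0, 0, 0], "fingers": 1},
    {"xyz": [0, 0, 0.005], "turn": [0, 0, 0], "fingers": 1},
    {"xyz": [0, 0, 0.006], "turn": [0, 0, 0], "fingers": 0.35},
    {"xyz": [0, 0, 0.001], "turn": [0, 0, 0], "fingers": 0.3},
    {"xyz": [0, 0, 0], "turn": [0, 0, 0], "fingers": 0.3},
  ],
)

```text
clock: 12.18
position: [509.1, -311.5, 58.3]
orientation: [179.8, 0.1, -17.2]
ft_force: [-0.6, 0.2, -0.8]
finger_gap: 30.1
```

Run:
```python
from h import *
w=snap('wrist','w9.png')
st=arm.read_state();print(st['clock'],st['position'],st['orientation'],st['ft_force'],st['finger_gap'])
c=cv2.resize(w['image'][100:370,220:460,::-1],None,fx=2.2,fy=2.2,interpolation=cv2.INTER_CUBIC); cv2.imwrite('pics/w9c.png',c)
```

```text
12.225 [ 509.05128933 -311.46412091   58.24983567] [ 1.79821336e+02  1.06006754e-01 -1.72131142e+01] [ 0.60184146  0.20687583 -0.52719201] 29.622822245976653
```

View pics/w9c.png

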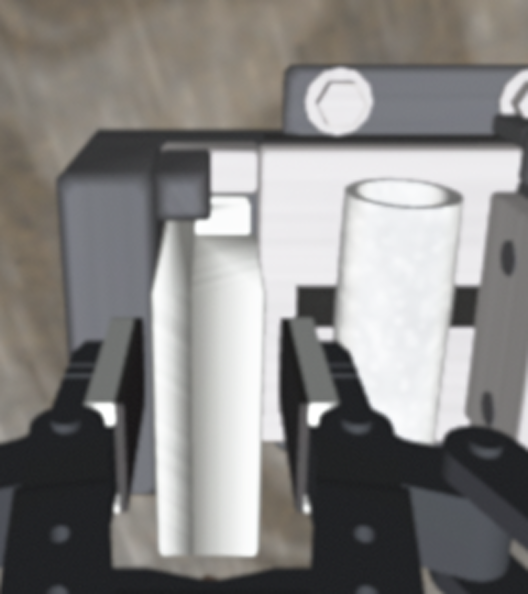

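>>> apply_moves(
  targets=[
    {"xyz": [0, 0, 0.1], "turn": [0, 0, 0], "fingers": 0.3},
    {"xyz": [0, 0, 0.2], "turn": [0, 0, 0], "fingers": 0.3},
    {"xyz": [0, 0, 0.3], "turn": [0, 0, 0], "fingers": 0.3},
    {"xyz": [-0.03, -0.1, 0.3], "turn": [0, 0, 0], "fingers": 1},
  ],
)

```text
clock: 12.72
position: [505.3, -325.2, 195.8]
orientation: [179.9, 0.0, -17.1]
ft_force: [0.1, -0.7, -0.8]
finger_gap: 13.0
```

Run:
```python
from h import *
w=snap('wrist','w10.png');t=load('last_top.npz');s=load('last_side.npz')
st=arm.read_state();print(st['clock'],st['position'],st['orientation'],st['ft_force'],st['finger_gap'])
for z in (0,80,120): print(z,[atz(t,u,z).round(0).tolist() for u in [(447,273),(502,275),(508,332)]],[atz(s,u,z).round(0).tolist() for u in [(135,310),(225,305)]])
plan([469.3,-431,150],R.from_euler('xyz',[180,0,-17.2],degrees=True).as_matrix(),3)
```

```text
12.775 [ 507.00211512 -330.7558828   202.78897779] [179.56625865  -0.6194479  -17.31864951] [ 0.6665787  -2.9276343   4.15779531] 5.505313004668078
0 [[387.0, -507.0, 0.0], [377.0, -654.0, 0.0], [231.0, -660.0, 0.0]] [[202.0, -426.0, 0.0], [364.0, -424.0, 0.0]]
80 [[389.0, -482.0, 80.0], [380.0, -617.0, 80.0], [245.0, -623.0, 80.0]] [[238.0, -488.0, 80.0], [379.0, -485.0, 80.0]]
120 [[389.0, -469.0, 120.0], [381.0, -599.0, 120.0], [252.0, -604.0, 120.0]] [[256.0, -518.0, 120.0], [386.0, -516.0, 120.0]]
from [ 507.  -330.8  202.8] shift [ -37.7 -100.2  -52.8] deg 0.8
per row x 3 [-0.0838 -0.2228 -0.1173] [0.0017 0.0013 0.0004]
```

View pics/w10.png

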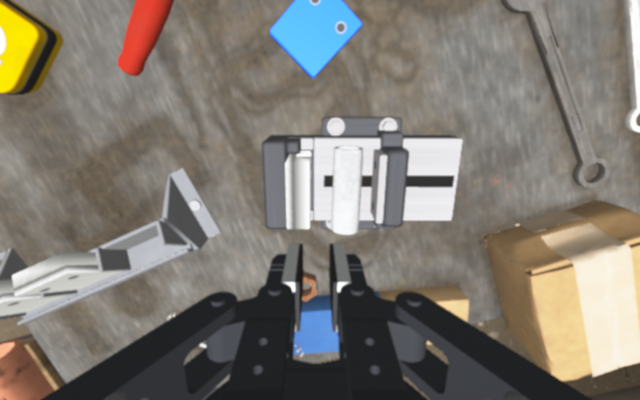

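>>> apply_moves(
  targets=[
    {"xyz": [-0.084, -0.223, -0.117], "turn": [0.0015, 0.001, 0.0005], "fingers": 1},
    {"xyz": [-0.084, -0.223, -0.117], "turn": [0, 0, 0], "fingers": 1},
    {"xyz": [-0.084, -0.223, -0.117], "turn": [0, 0, 0], "fingers": 1},
    {"xyz": [0, 0, 0], "turn": [0, 0, 0], "fingers": 1},
    {"xyz": [0, 0, 0], "turn": [0, 0, 0], "fingers": 1},
  ],
)

```text
clock: 13.4
position: [467.6, -426.2, 141.6]
orientation: [180.0, 0.2, -17.1]
ft_force: [-0.3, 0.1, -0.2]
finger_gap: -0.4
```

Run:
```python
from h import *
w=snap('wrist','w11.png')
st=arm.read_state();print(st['clock'],st['position'],st['orientation'],st['ft_force'],st['finger_gap'])
plan([469.3,-431,46],R.from_euler('xyz',[180,0,-17.2],degrees=True).as_matrix(),4)
```

```text
13.45 [ 468.04774889 -425.74875069  141.7619601 ] [ 1.79979279e+02  1.64457369e-01 -1.70557006e+01] [-0.2188751   1.18997511  0.13095111] -0.11813967415094496
from [ 468.  -425.7  141.8] shift [  1.3  -5.3 -95.8] deg 0.2
per row x 4 [ 0.0021 -0.0088 -0.1596] [-0.0001 -0.0004 -0.0003]
```

View pics/w11.png

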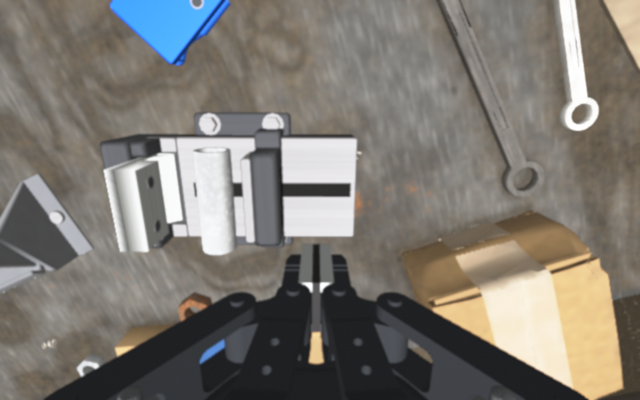

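>>> apply_moves(
  targets=[
    {"xyz": [0.002, -0.012, -0.15], "turn": [0, 0, 0], "fingers": 1},
    {"xyz": [0.002, -0.012, -0.18], "turn": [0, 0, 0], "fingers": 1},
    {"xyz": [0.002, -0.011, -0.17], "turn": [0, 0, 0], "fingers": 1},
    {"xyz": [0.002, 0, -0.125], "turn": [0, 0, 0], "fingers": 1},
    {"xyz": [0, 0, 0], "turn": [0, 0, 0], "fingers": 1},
  ],
)

```text
clock: 14.08
position: [468.1, -430.6, 46.2]
orientation: [-180.0, 0.4, -17.1]
ft_force: [-0.7, -0.6, -0.4]
finger_gap: -0.2
```

Run:
```python
from h import *
w=snap('wrist','w12.png')
st=arm.read_state();print(st['clock'],st['position'],st['orientation'],st['ft_force'],st['finger_gap'])
d=R.from_euler('z',-72.8,degrees=True).apply(st['position']-[491.8,-358.4,0]);print('vice',d)
```

```text
14.125 [ 468.56474543 -431.4822365    47.28690418] [179.97097083   0.25046359 -17.09809471] [-0.60747513 -0.40394325  0.37118248] 0.1255170973147446
vice [-76.684731     0.58513028  47.28690418]
```

View pics/w12.png

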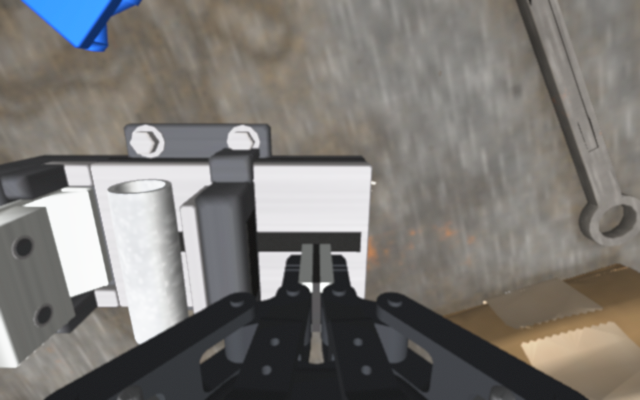

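>>> apply_moves(
  targets=[
    {"xyz": [0.0158, 0.051, 0], "turn": [0, 0, 0], "fingers": 1},
    {"xyz": [0.0158, 0.051, 0], "turn": [0, 0, 0], "fingers": 1},
    {"xyz": [0.0118, 0.038, 0], "turn": [0, 0, 0], "fingers": 1},
    {"xyz": [0.0118, 0.038, 0], "turn": [0, 0, 0], "fingers": 1},
    {"xyz": [0.0118, 0.038, 0], "turn": [0, 0, 0], "fingers": 1},
  ],
)

```text
clock: 14.75
position: [477.8, -402.5, 48.1]
orientation: [179.7, 0.1, -17.2]
ft_force: [-0.9, -5.6, 1.0]
finger_gap: 0.2
```

>>> apply_moves(
  targets=[
    {"xyz": [0.01, 0.032, 0], "turn": [0, 0, 0], "fingers": 1},
    {"xyz": [0.01, 0.032, 0], "turn": [0, 0, 0], "fingers": 1},
    {"xyz": [0.01, 0.032, 0], "turn": [0, 0, 0], "fingers": 1},
  ],
)

```text
clock: 15.12
position: [482.2, -388.1, 48.1]
orientation: [179.7, 0.1, -17.3]
ft_force: [-0.6, -6.3, 1.2]
finger_gap: -0.3
```

Run:
```python
from h import *
p=snap('side','s13.png')
st=arm.read_state();print(st['clock'],st['position'],st['orientation'],st['ft_force'],st['finger_gap'])
d=R.from_euler('z',-72.8,degrees=True).apply(st['position']-[491.8,-358.4,0]);print('vice',d)
c=cv2.resize(p['image'][190:310,230:350,::-1],None,fx=5,fy=5,interpolation=cv2.INTER_CUBIC); cv2.imwrite('pics/s13c.png',c)
```

```text
15.175 [ 482.60827943 -386.94867689   48.06094559] [ 1.79779260e+02  1.31178623e-01 -1.71991742e+01] [-1.01862454 -3.85108998  1.56887689] -0.0851126508743959
vice [-29.98999907   0.3385782   48.06094559]
```

View pics/s13c.png

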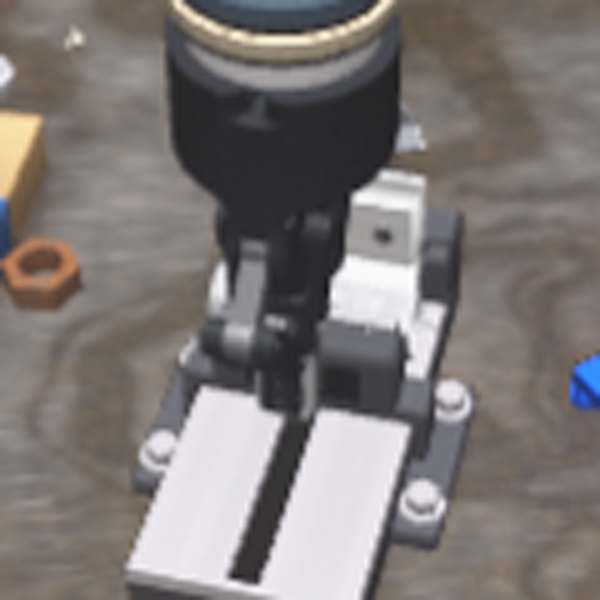

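>>> apply_moves(
  targets=[
    {"xyz": [0.006, 0.019, 0], "turn": [0, 0, 0], "fingers": 1},
    {"xyz": [0.006, 0.019, 0], "turn": [0, 0, 0], "fingers": 1},
  ],
)

```text
clock: 15.42
position: [484.2, -381.9, 48.0]
orientation: [179.8, 0.1, -17.2]
ft_force: [-1.9, -5.1, 2.0]
finger_gap: -0.3
```

>>> apply_moves(
  targets=[
    {"xyz": [0.006, 0.019, 0], "turn": [0, 0, 0], "fingers": 1},
    {"xyz": [0, 0, 0], "turn": [0, 0, 0], "fingers": 1},
  ],
)

```text
clock: 15.68
position: [485.3, -378.3, 48.0]
orientation: [179.8, 0.2, -17.2]
ft_force: [-1.8, -5.6, 2.1]
finger_gap: 0.1
```

>>> apply_moves(
  targets=[
    {"xyz": [0.004, 0.013, 0], "turn": [0, 0, 0], "fingers": 1},
    {"xyz": [0, 0, 0], "turn": [0, 0, 0], "fingers": 1},
  ],
)

```text
clock: 15.92
position: [485.8, -376.4, 47.9]
orientation: [179.8, 0.2, -17.2]
ft_force: [-0.9, -4.7, 2.8]
finger_gap: 0.1
```

>>> apply_moves(
  targets=[
    {"xyz": [0.004, 0.013, 0], "turn": [0, 0, 0], "fingers": 1},
    {"xyz": [0, 0, 0], "turn": [0, 0, 0], "fingers": 1},
  ],
)

```text
clock: 16.18
position: [486.1, -375.5, 48.0]
orientation: [179.8, 0.1, -17.2]
ft_force: [-1.1, -7.5, 3.0]
finger_gap: 0.1
```

>>> apply_moves(
  targets=[
    {"xyz": [0.004, 0.013, 0], "turn": [0, 0, 0], "fingers": 1},
    {"xyz": [0, 0, 0], "turn": [0, 0, 0], "fingers": 1},
  ],
)

```text
clock: 16.42
position: [486.3, -375.0, 48.0]
orientation: [179.7, 0.1, -17.3]
ft_force: [-2.3, -9.2, 2.4]
finger_gap: 0.2
```

Run:
```python
from h import *
p=snap('side','s14.png');w=snap('wrist','w14.png')
st=arm.read_state();print(st['clock'],st['position'],st['orientation'],st['ft_force'],st['finger_gap'])
d=R.from_euler('z',-72.8,degrees=True).apply(st['position']-[491.8,-358.4,0]);print('vice',d)
c=cv2.resize(w['image'],None,fx=1.2,fy=1.2); cv2.imwrite('pics/w14c.png',c[:,:,::-1])
```

```text
16.525 [ 486.28173625 -374.97173253   48.05096954] [ 1.79663137e+02  1.06791618e-01 -1.72971186e+01] [-2.63589864 -8.97184031  1.58526953] -0.17974755527894212
vice [-17.46241253   0.37108325  48.05096954]
```

View pics/w14c.png

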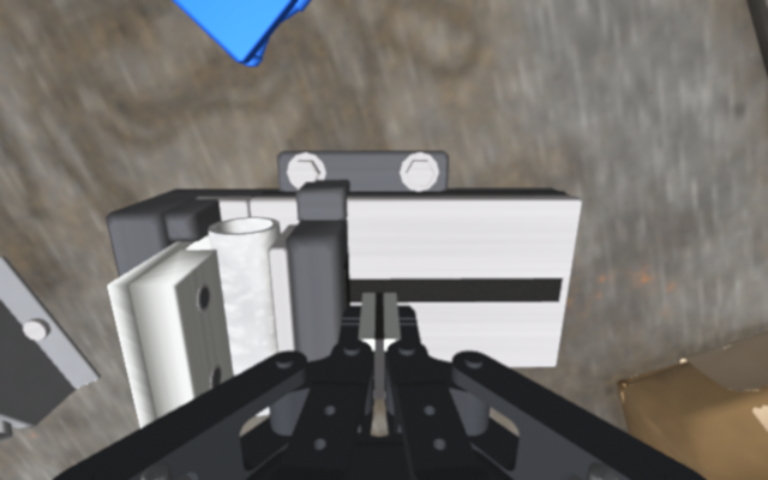

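>>> apply_moves(
  targets=[
    {"xyz": [0.006, 0.02, 0], "turn": [0, 0, 0], "fingers": 1},
    {"xyz": [0, 0, 0], "turn": [0, 0, 0], "fingers": 1},
  ],
)

```text
clock: 16.77
position: [486.3, -374.7, 48.1]
orientation: [179.5, 0.0, -17.4]
ft_force: [-3.4, -14.0, 0.1]
finger_gap: 0.5
```

>>> apply_moves(
  targets=[
    {"xyz": [0.006, 0.02, 0], "turn": [0, 0, 0], "fingers": 1},
    {"xyz": [0, 0, 0], "turn": [0, 0, 0], "fingers": 1},
  ],
)

```text
clock: 17.02
position: [486.4, -374.6, 48.3]
orientation: [179.3, -0.0, -17.5]
ft_force: [-4.5, -19.3, -1.4]
finger_gap: -0.1
```

Run:
```python
from h import *
p=snap('side','s15.png')
st=arm.read_state();print(st['clock'],st['position'],st['orientation'],st['ft_force'],st['finger_gap'])
d=R.from_euler('z',-72.8,degrees=True).apply(st['position']-[491.8,-358.4,0]);print('vice',d)
c=cv2.resize(p['image'][190:310,230:350,::-1],None,fx=5,fy=5,interpolation=cv2.INTER_CUBIC); cv2.imwrite('pics/s15c.png',c)
```

```text
17.075 [ 486.37424431 -374.56277228   48.24825421] [ 1.79272363e+02 -1.18199913e-02 -1.74870091e+01] [ -3.99124715 -18.78114499  -1.22136859] -0.1195279625608396
vice [-17.04438627   0.40364513  48.24825421]
```

View pics/s15c.png

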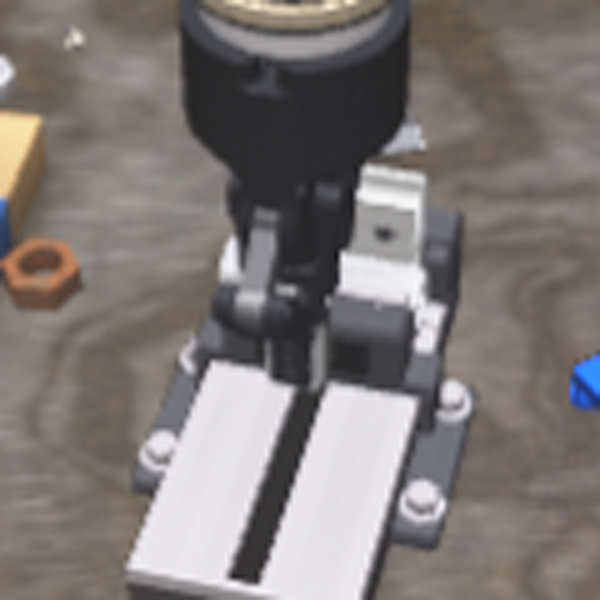

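>>> apply_moves(
  targets=[
    {"xyz": [-0.02, -0.064, 0], "turn": [0, 0, 0], "fingers": 1},
    {"xyz": [-0.03, -0.1, 0], "turn": [0, 0, 0], "fingers": 1},
    {"xyz": [-0.03, -0.1, 0.1], "turn": [0, 0, 0], "fingers": 1},
    {"xyz": [0, 0, 0.3], "turn": [0, 0, 0], "fingers": 1},
    {"xyz": [0, 0, 0.3], "turn": [0, 0, 0], "fingers": 1},
  ],
)

```text
clock: 17.7
position: [476.6, -404.6, 153.9]
orientation: [180.0, 0.3, -17.2]
ft_force: [0.2, -0.3, 0.1]
finger_gap: 0.0
```

>>> apply_moves(
  targets=[
    {"xyz": [0.08, 0.2, 0.2], "turn": [0, 0, 0], "fingers": 1},
    {"xyz": [0.0, 0.2, 0.1], "turn": [0, 0, 0], "fingers": 1},
    {"xyz": [0.0, 0.1, 0], "turn": [0, 0, 0], "fingers": 1},
    {"xyz": [0, 0, 0], "turn": [0, 0, 0], "fingers": 1},
    {"xyz": [0, 0, 0], "turn": [0, 0, 0], "fingers": 1},
  ],
)

```text
clock: 18.32
position: [488.0, -330.7, 196.3]
orientation: [179.9, 0.3, -17.3]
ft_force: [0.2, -0.9, -1.0]
finger_gap: -0.1
```

Run:
```python
from h import *
p=snap('side','s16.png');w=snap('wrist','w16.png');t=snap('top','t16.png')
st=arm.read_state();print(st['clock'],st['position'],st['orientation'],st['ft_force'],st['finger_gap'])
V=lambda x,y,z:R.from_euler('z',72.8,degrees=True).apply([x,y,z])+[491.8,-358.4,0]
print(proj(w,[V(42,-28,88),V(42,28,88),V(62,-28,88),V(62,28,88),V(22,-35,64),V(-4,-35,64),V(36,-35,57)]).round(0).tolist())
c=cv2.resize(p['image'][130:310,230:350,::-1],None,fx=3.3,fy=3.3,interpolation=cv2.INTER_CUBIC); cv2.imwrite('pics/s16c.png',c)
c=cv2.resize(w['image'][90:250,210:420,::-1],None,fx=3.7,fy=3.7,interpolation=cv2.INTER_CUBIC); cv2.imwrite('pics/w16c.png',c)
```

```text
18.475 [ 488.21058019 -330.59727961  196.37534047] [179.94130746   0.32309034 -17.26267061] [-0.38894707  0.40299363  0.31335875] 0.16255915852087757
[[294.0, 145.0], [295.0, 212.0], [268.0, 145.0], [271.0, 212.0], [319.0, 132.0], [350.0, 132.0], [303.0, 131.0]]
```

View pics/s16c.png

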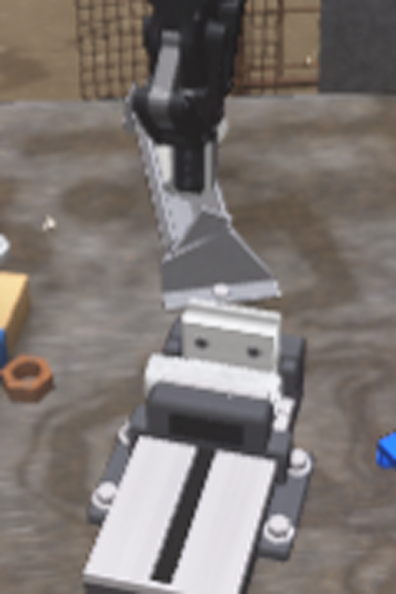

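View pics/w16c.png

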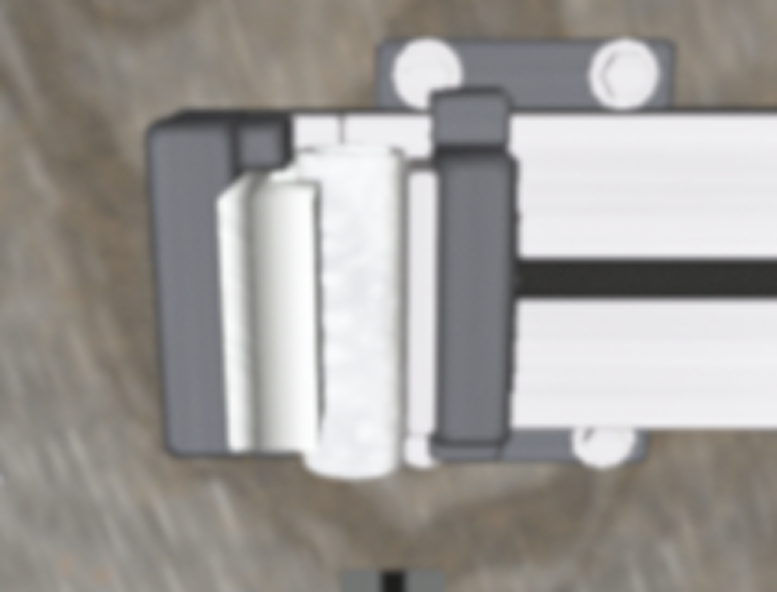

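View pics/w16.png

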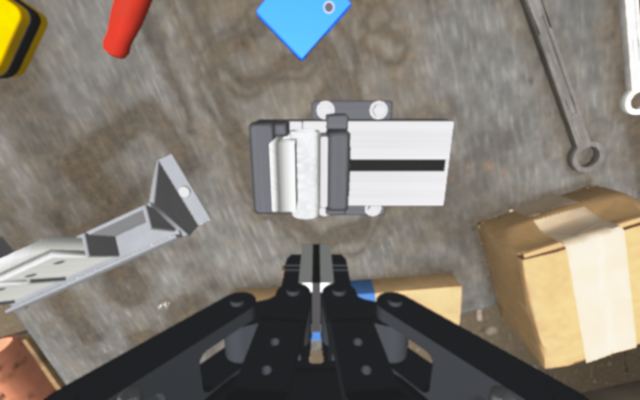

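Run:
```python
from h import *
p=load('last_side.npz');w=load('last_wrist.npz')
V=lambda x,y,z:R.from_euler('z',72.8,degrees=True).apply([x,y,z])+[491.8,-358.4,0]
def draw(q,box,f,fn):
    x0,y0,x1,y1=box
    im=cv2.resize(q['image'][y0:y1,x0:x1,::-1],None,fx=f,fy=f,interpolation=cv2.INTER_CUBIC)
    g=im.copy()
    pr=lambda P:[tuple(int(v) for v in ((a-[x0,y0]+.5)*f)) for a in proj(q,P)]
    def loop(P,c):
        k=pr(P)
        for a,b in zip(k,k[1:]+k[:1]): cv2.line(g,a,b,c,1,cv2.LINE_AA)
    loop([V(42,-28,88),V(42,28,88),V(62,28,88),V(62,-28,88)],(0,0,255))
    loop([V(65,-42,54),V(65,42,54),V(81,42,54),V(81,-42,54)],(0,255,0))
    loop([V(38,-41.7,30),V(38,41.7,30),V(-104,41.7,30),V(-104,-41.7,30)],(255,0,0))
    loop([V(22,-36,64),V(22,36,64),V(-4,36,64),V(-4,-36,64)],(0,255,255))
    cv2.imwrite(fn,np.hstack([im,g]))
draw(p,(245,210,335,315),4.4,'pics/s16o.png'); draw(w,(240,95,375,225),2.9,'pics/w16o.png')
```

```text
(no output)
```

View pics/s16o.png

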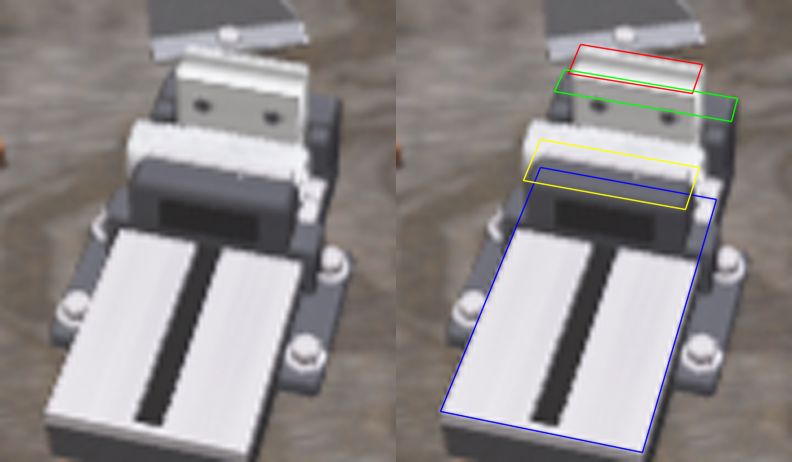

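View pics/w16o.png

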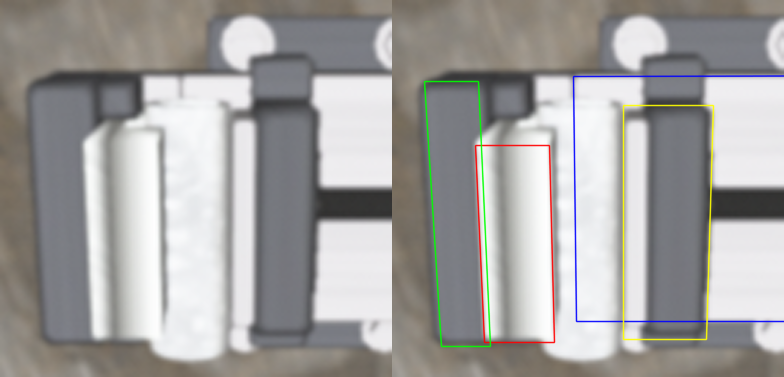

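Run:
```python
from h import *
print(arm.sign_off())
```

```text
the job is handed in; nothing more can be done
None
```

The V-grooved insert is seated in the fixed jaw with its groove facing the nipple, and the sliding jaw is pushed up so the nipple is held in the groove. I've handed the job in at about 18.5 s, with the arm clear of everything.

- **Finding the insert:** I lifted only the insert in the rack's right-hand bay (y = -68), the one nearest the vice. The side and wrist views both showed its groove, so the two plain inserts were never touched.
- **Seating:** I turned it upright with the same edge down as in the rack and lowered it into the seat. It touched down where expected, with the TCP at about 59 mm, and I pressed it lightly before releasing.
- **Clamping:** I pushed the sliding jaw with closed fingers until it stopped hard, at about 19 N on the wrist. The gripper stopped at vice x = -17 mm. I had predicted about -18 mm for the 0.042 m travel.

**Final checks:**
- In the overlays, the insert top is within about 2 mm of the seated height. Resting on the bed edge would put it 6 mm too high.
- The jaw lies within about 2 mm of the 0.042 m position, and the nipple sits between jaw and groove.
- The insert's front and back top edges were each about 1 pixel off the predicted outline in the side view. I put this down to edge bevels and calibration.
- I estimated the jaw travel from the pictures and the gripper position. I had no direct reading of it.

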